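# Zero the bench scale and stack an order of cartons on it

### The arm

A 6-joint arm with a two-finger parallel gripper is mounted at the origin on the work surface. World frame = base frame: x ahead of the robot, y to its left, z up, the work surface at z = 0. Lengths are in m, angles in rad, forces in N, time in s.
With the tool pointing down it reaches from about 0.325 to 0.9 m from the base axis. Payload 3.5 kg.
Tool frame: the origin (TCP) lies at the very end of the fingers, on their centre line; the grasp point (between the pads) lies 19 mm behind it; z points along the fingers, y is the direction in which the jaws open and shut (so a half turn about z gives the same grasp; the last joint's range is limited). The gripper opens to 85 mm and grips with 20 to 120 N. Pads are 22 mm wide; open, the fingers measure 114 mm over their backs; the gripper's body (76 mm by 85 mm) begins 54 mm behind the grasp point. The pads swing forward as they close: fully open they stand 13 mm farther back than shut.
Start: joints at [-1.382, 0.276, -0.026, 1.268, 0, 1.467], TCP at [0.18, -0.599, 0.231] pointing down, gripper open.
Joint ranges: [-3.12, 3.12], [-0.85, 1.88], [-1.08, 1.24], [-1.95, 2.15], [-1.57, 1.53], [-3.14, 3.14]. Speed limits (rad/s): [2.57, 2.57, 3.14, 3.14, 3.14, 3.14].

### API

Orientations are given as a unit quaternion [x, y, z, w].
In Python, from rig import env gives the robot as it stands.
- The arm moves only by the shell command python3 -m crank 'ROWS'. ROWS is text: rows parted by semicolons, each of 7 numbers parted by spaces: the turn, a rotation vector about the tool's x, y, z in rad, then the shift along the tool's x, y, z in m, then the finger opening in m, from 0 to 0.0854. In form: rx ry rz tx ty tz hand; .... A call has exactly 10 rows; each row is the pose to reach, as a shift and turn from the pose commanded when the call began, along the tool's axes at that moment; what a row does not reach only later rows make up. A row lasts 1/8 s, in which the tool goes at most 62.5 mm and 10.7 degrees, less where a joint would pass 70% of its speed; a pose out of reach is approached as far as the arm can. A call with a gripper value outside its range is refused whole. The fingers move at their own pace and stop on an object; the grip force is fixed at half the most. Time passes only in rows, so rows that repeat a pose let the fingers close, or fill a call up. It gives the time, the measured TCP pose, the force and the opening at its end, in the units of the state.
- env.observe(): the state, without advancing time (a new reading comes with each control period).
- env.read_camera(name): name is "side" or "top"; returns the picture (480x640x3 uint8, red, green, blue); there is no depth.
- env.camera_info(name): a dict with "mtx" (3x3 intrinsics, pixels), "k1" (the pictures are not rectified: a ray, as slopes to the right and down, at radius r is drawn at 1 + k1 r^2 times it, then the intrinsics apply), "rvec" (rotation vector, rad) and "tvec" (3), from world to camera coordinates, as OpenCV has them. Camera axes: x right, y down, z forward; pixel columns grow to the right and rows downward; lengths in m; the calibration is good to about 2 mm. A picture is of the moment at which its call begins. camera_info takes no time and is no camera call.
- env.hand_in(): hands the job in, once; it reports no verdict.
Trained networks look in the newest picture that a camera, given by its name, has taken for a name from the list of things; names that differ only in an ending like _2 or _b are one class to them, and where a whole thing is asked for, a point or a joint stands for the part that bears it (a point fixed in the world has none). Each returns a list of dicts, best first, with "p" (0 to 1); they miss things now and then, are a little off and sometimes report something else, mostly with a low value. They report only what shows in the picture. A call takes as long as a camera call.
- env.search_frame(camera, name): "xy" ([column, row] in pixels, amid what is visible of it).
- env.mark_of(camera, name): "xy" ([column, row] in pixels: a listed point, or the origin of a listed thing).
The state is a dict: "time": time; "joint_positions": joint angles; "qvel": joint speeds; "joint_torque": joint torques, N m; "tcp_pos": TCP position; "eef_rot": TCP orientation; "contact_force": force on the tool from outside, world axes, zero at the start; "wrist_torque": the same for the moment, N m; "finger_gap": opening from 0.0 (shut) to 1.0 (fully open).
Only numpy, scipy, OpenCV 4.12 (cv2) and the standard library are available. Lean on these libraries where they do the work, as an engineer would, in place of code of your own. Each camera call takes 0.05 s, during which the arm holds its last target. There are 200 camera calls.

### The job

Get the bench scale ready and put the order on it: first take the check weight off the platform and stand it wholly on its round rubber mat, then, with the platform empty, turn the fine tare knob (the inner, upper one) until the dial's zero mark stands under the pointer, leaving the coarse ring beneath it as it is set. Then stack every carton flat in one square column in the middle of the platform, long sides along the platform's long sides, setting each down gently so that the platform is never driven onto its stop. Leave the other things on the bench where they are.

Things in the scene. Friction and masses are not known exactly. Their poses are not given: they have to be found in the camera images.
- weight_mid (a point): check weight, a low brass cylinder 54 mm across and 32 mm tall with a short neck and a 28 mm grip head above it, 54 mm tall in all, 0.5 kg; it starts standing on the scale's platform. This point is on its axis, 27 mm above its underside; z is its axis.
- mat_top (a point): round black rubber mat on the bench, 110 mm across and 3 mm thick, fixed, the check weight's storing place. This point is the centre of its top.
- platform_top (a point): the scale's weighing platform, a flat steel plate 200 mm (its x) by 130 mm (its y) over a grey housing 240 x 300 mm, whose top is 52 mm above the bench. This point is the centre of the plate's top face, about 66 mm above the bench when empty. The plate is sprung: it sinks 2.5 mm for each kg (3.9 N per mm) and meets its stop at 12.5 mm. Its x axis is also the housing's x axis; the dial and the knobs lie on its +y side, the knobs at the -x end, the dial at the +x end.
- platform (a joint): height of the platform in m: 0 when empty, negative as it sinks under load, -0.0125 on its stop.
- fine (a joint): turn of the fine tare knob in rad, clockwise seen from above positive, free to turn several turns, stays where left (0.04 N m of friction). Turning it by 1 rad turns the white dial card 0.25 rad the same way.
- fine_knob (a point): fine tare knob: the inner and upper of two concentric knobs on one upright axis, a grey fluted cylinder 36 mm across and 36 mm tall with a white line on its top. This point is its centre, half-way up. Its foot is less than 1 mm above the top of the coarse ring, on which it seems to stand; the ring is a separate knob.
- coarse (a joint): turn of the coarse tare ring in rad, clockwise positive. It is preset and stays as it is; it turns the small metal tare disc in the middle of the dial, not the white card.
- coarse_index (a point): white line on the top of the coarse tare ring, the outer and lower of the two concentric knobs: a black ring 67 mm across, 13 mm tall, its top 67 mm above the bench. It turns freely (0.025 N m of friction). This point is 30 mm from the axis.
- zero_mark (a point): the zero mark of the round white dial card (125 mm across, upward facing, 50 divisions of 100 g): its longest and broadest black line. This point is on that line, 52 mm from the dial's axis.
- pointer_tip (a point): tip of the thin red pointer over the dial card, 52 mm from the dial's axis. The pointer turns clockwise with the load on the platform, one turn for 5 kg.
- pointer_rest (a point): fixed point of the housing where the pointer's tip stands when the platform is empty: 52 mm from the dial's axis along the platform's +x axis, towards the black index block on the dial's metal rim. Whatever the load, the scale is zeroed when the zero mark is at this point.
- carton1_mid (a point): closed cardboard carton with pale tape and blank labels, 110 mm (its x) by 58 mm (its y) by 38 mm tall, 0.18 to 0.34 kg; all cartons are alike and four to six are present. This point is its centre, half-way up.
- carton2_mid (a point): closed cardboard carton with pale tape and blank labels, 110 mm (its x) by 58 mm (its y) by 38 mm tall, 0.18 to 0.34 kg; all cartons are alike and four to six are present. This point is its centre, half-way up.
- carton3_mid (a point): closed cardboard carton with pale tape and blank labels, 110 mm (its x) by 58 mm (its y) by 38 mm tall, 0.18 to 0.34 kg; all cartons are alike and four to six are present. This point is its centre, half-way up.
- carton4_mid (a point): closed cardboard carton with pale tape and blank labels, 110 mm (its x) by 58 mm (its y) by 38 mm tall, 0.18 to 0.34 kg; all cartons are alike and four to six are present. This point is its centre, half-way up.
- carton5_mid (a point): closed cardboard carton with pale tape and blank labels, 110 mm (its x) by 58 mm (its y) by 38 mm tall, 0.18 to 0.34 kg; all cartons are alike and four to six are present. This point is its centre, half-way up.
- carton6_mid (a point): closed cardboard carton with pale tape and blank labels, 110 mm (its x) by 58 mm (its y) by 38 mm tall, 0.18 to 0.34 kg; all cartons are alike and four to six are present. This point is its centre, half-way up.
- tin: bystander, not to be disturbed: round yellow tin of hand cleaner with a brass lid, 87 mm across, 50 mm tall. Origin at its underside.
- coupler: bystander, not to be disturbed: steel pipe sleeve standing on end, 58 mm across, 75 mm tall. Origin at its underside.
- clamp_a: bystander, not to be disturbed: steel U-bolt pipe clamp lying flat, about 80 x 85 mm, 14 mm tall. Origin at its underside.
- clamp_b: bystander, not to be disturbed: steel U-bolt pipe clamp lying flat, about 80 x 75 mm, 14 mm tall. Origin at its underside.
- flex_pipe: bystander, not to be disturbed: braided flexible pipe piece standing on end, 72 mm across, 120 mm tall. Origin at its underside.
- hanger: bystander, not to be disturbed: black rubber exhaust hanger block, 75 x 45 x 22 mm. Origin at its underside.
- spanner: bystander, not to be disturbed: steel open-ended spanner lying flat, 170 mm long. Origin at its underside.

How it is judged:
By the outcome, as a careful person would: the job done as asked, in the order asked, and still so for the second after the job is handed in, with the robot touching nothing.
Of carton1, carton2, carton3, carton4, carton5, carton6 only 4 to 6 are there at a start; the rules pass over those that are not, and their reading is None.
At some moment in a run one of weight may be knocked a few centimetres aside while the robot is not near it.
It also fails if it takes over 210 s, if anything falls off the work surface, if the arm or the gripper's body presses on something with over 40 N, if the wrist force passes 120 N, or if a joint passes its speed limit or range.

## Working session

There is one attempt and no reset: what is moved stays moved. The work goes in short steps, Python scripts to look and compute and a shell command to move; the robot and the scene stay as the last step left them, time stands still between calls to the robot, and variables do not carry over. Pictures are saved under pics/ and viewed, about 12 in all and at most 16, crops included, and the job is handed in when it is done.

```bash
ls; mkdir -p pics; cat > h.py <<'E'
import numpy as np,cv2
from rig import env
from scipy.spatial.transform import Rotation as R
def cam(c):
    i=env.camera_info(c); Rm=cv2.Rodrigues(np.array(i["rvec"],float))[0]; return np.array(i["mtx"],float),i["k1"],Rm,np.array(i["tvec"],float).ravel()
def ray(c,xy):
    K,k1,Rm,t=cam(c); d=cv2.undistortPoints(np.array([[xy]],float),K,np.array([k1,0,0,0.]))[0,0]
    return -Rm.T@t, Rm.T@np.array([d[0],d[1],1])
def atz(c,xy,z):
    o,d=ray(c,xy); return o+d*(z-o[2])/d[2]
def proj(c,p):
    K,k1,Rm,t=cam(c); return cv2.projectPoints(np.array([p],float),cv2.Rodrigues(Rm)[0],t,K,np.array([k1,0,0,0.]))[0][0,0]
def tri(a,b):
    (o1,d1),(o2,d2)=ray("top",a),ray("side",b)
    s=np.linalg.lstsq(np.c_[d1,-d2],o2-o1,rcond=None)[0]; p,q=o1+s[0]*d1,o2+s[1]*d2
    return (p+q)/2,np.linalg.norm(p-q)
def toolshift(target):
    s=env.observe(); return R.from_quat(s["eef_rot"]).inv().apply(np.array(target)-s["tcp_pos"])
def shot(c,name):
    im=env.read_camera(c); cv2.imwrite(f"pics/{name}.png",im[:,:,::-1]); return im
E
cat > a.py <<'E'
from h import *
np.set_printoptions(precision=4,suppress=True)
s=env.observe(); print({k:np.round(v,4) for k,v in s.items()}); print(R.from_quat(s["eef_rot"]).as_matrix())
for c in("top","side"):
    shot(c,c+"0"); i=env.camera_info(c); o,_=ray(c,[320,240]); print(c,o,atz(c,[320,240],0),i["mtx"][0][0],i["k1"])
Z=dict(weight_mid=.093,mat_top=.003,platform_top=.065,fine_knob=.085,coarse_index=.067,zero_mark=.06,pointer_tip=.06,pointer_rest=.06,carton1_mid=.019,tin=0,coupler=0,flex_pipe=0,hanger=0,spanner=0,clamp_a=0)
for n,z in Z.items():
  for c in("top","side"):
    for d in env.mark_of(c,n)[:8]:
        if d["p"]>.2: print(n,c,np.round(d["xy"],1),round(d["p"],2),atz(c,d["xy"],z)[:2])
E
python3 a.py
```

```text
pics
{'time': np.float64(0.0), 'joint_positions': array([-1.3824,  0.2771, -0.0279,  1.268 , -0.    ,  1.4674]), 'qvel': array([ 0.0012, -0.0015,  0.001 , -0.0006,  0.0017, -0.0002]), 'joint_torque': array([ -0.0013, -44.551 ,  29.5202,   0.0165,  -0.0002,  -0.    ]), 'tcp_pos': array([ 0.1797, -0.5978,  0.2302]), 'eef_rot': array([ 0.9894,  0.1454, -0.    , -0.0011]), 'contact_force': array([ 0.4616,  0.8173, -1.2443]), 'wrist_torque': array([-0.0356,  0.0308,  0.0311]), 'finger_gap': np.float64(0.9984)}
[[ 0.9577  0.2877 -0.0004]
 [ 0.2877 -0.9577  0.0022]
 [ 0.0002 -0.0022 -1.    ]]
top [ 0.4317 -0.0006  1.139 ] [ 0.5653 -0.0227  0.    ] 463.7855889728413 0.001773301138601053
side [ 0.3117 -0.673   0.8113] [0.5835 0.094  0.    ] 483.50084044953013 -0.04563691314019955
weight_mid top [343.7 267.2] 0.91 [ 0.4941 -0.0759]
weight_mid side [308.2 274.4] 0.74 [ 0.4999 -0.0777]
mat_top top [193.5 204.3] 0.9 [0.6452 0.2932]
mat_top top [302.2 199. ] 0.3 [0.6665 0.0244]
mat_top side [319.6 187.8] 0.64 [0.6438 0.2776]
platform_top top [345.4 240.4] 0.89 [ 0.5584 -0.0807]
platform_top top [4
[... 1382 characters left out ...]
.61 [0.671  0.4271]
coupler side [309.1 154.7] 0.67 [0.6642 0.4341]
flex_pipe top [344.7 150. ] 0.69 [ 0.7965 -0.0794]
flex_pipe side [434.3 273.2] 0.65 [ 0.7944 -0.0829]
flex_pipe side [285.8 226.6] 0.55 [0.5186 0.1631]
hanger top [243.1 150.1] 0.69 [0.7882 0.1772]
hanger top [195.6 202.5] 0.43 [0.6505 0.289 ]
hanger side [382.6 202.7] 0.82 [0.7812 0.1748]
hanger side [308.8 278. ] 0.57 [ 0.5223 -0.011 ]
spanner top [417.5 159. ] 0.65 [ 0.7787 -0.2643]
spanner side [466.5 340.3] 0.98 [ 0.772  -0.2617]
clamp_a top [478.5 208.2] 0.93 [ 0.6566 -0.4177]
clamp_a top [286.  149.1] 0.62 [0.7942 0.0692]
clamp_a side [404.3 225.7] 0.84 [0.7973 0.0789]
clamp_a side [452.8 429.1] 0.6 [ 0.6558 -0.4147]
```

```bash
python3 -c "
import cv2
a=cv2.imread('pics/top0.png');cv2.imwrite('pics/t0c.png',cv2.resize(a[110:330,100:560],None,fx=1.73,fy=1.73,interpolation=cv2.INTER_CUBIC))"
```

```text
(no output)
```

View pics/top0.png

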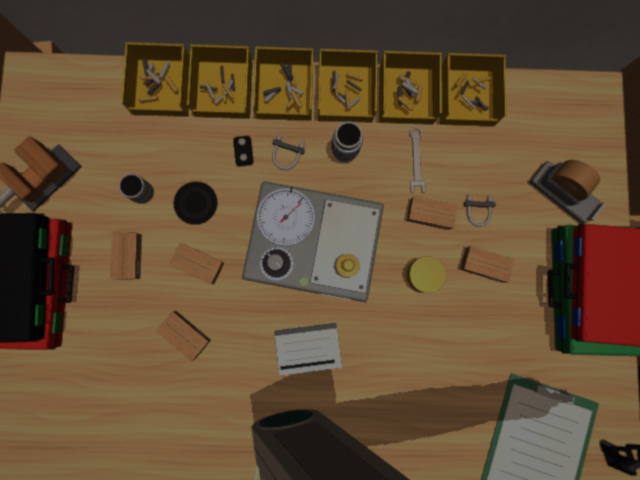

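View pics/t0c.png

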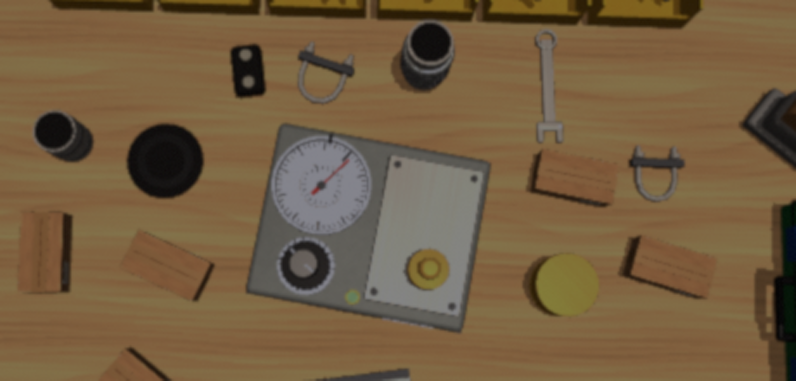

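View pics/side0.png

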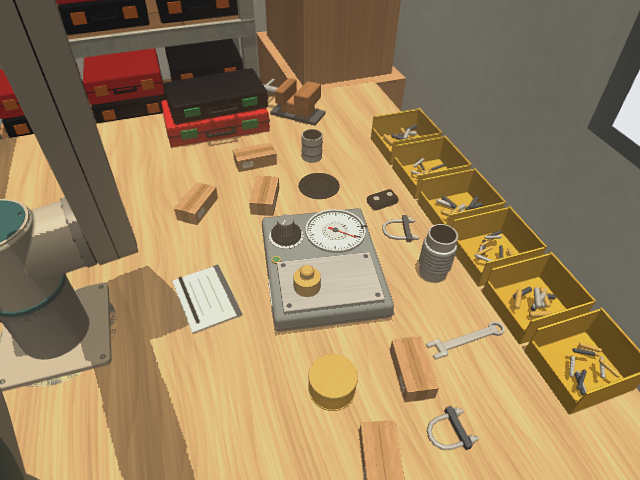

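The pictures show five cartons, in top-view pixels at (432,211), (488,264), (125,256), (197,263) and (184,335). The weight is on the platform at (347,265), the knob at (277,262), the dial at (287,216) and the mat at (195,203). Next I'll fit outlines for the scale and cartons.

```bash
cat > b.py <<'E'
from h import *
im=cv2.imread("pics/top0.png"); hsv=cv2.cvtColor(im,cv2.COLOR_BGR2HSV)
for n,(x,y) in dict(c=(432,212),c2=(197,262),c3=(184,337),wood=(220,300),wood2=(450,320),side=(119,276),plate=(335,225),hous=(300,255),shadow=(134,270)).items(): print(n,hsv[y,x],im[y,x])
z=lambda x0,y0,w,f:cv2.resize(im[y0:y0+w*3//4,x0:x0+w],(400,300),interpolation=cv2.INTER_CUBIC)
cv2.imwrite("pics/m.png",cv2.convertScaleAbs(np.vstack([np.hstack([z(105,225,140,1),z(400,190,130,1)]),np.hstack([z(240,175,100,1),z(240,175,150,1)])]),alpha=1.6))
E
python3 b.py
```

```text
c [ 14 137 125] [ 58  90 125]
c2 [ 14 137 125] [ 58  89 125]
c3 [ 14 140 118] [ 53  84 118]
wood [ 16 129 128] [ 63  98 128]
wood2 [ 16 130 129] [ 63  98 129]
side [ 15 145 116] [ 50  82 116]
plate [ 21  25 131] [118 127 131]
hous [23 21 98] [90 96 98]
shadow [ 14 141 112] [ 50  79 112]
```

View pics/m.png

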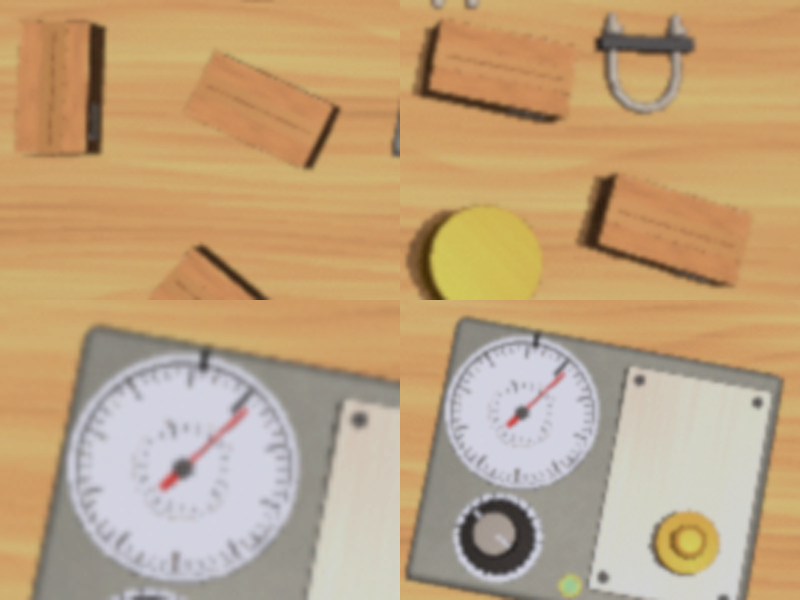

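```bash
cat > f.py <<'E'
from h import *
from scipy.optimize import minimize
def sil(c,x,y,a,L,W,z0,z1,S=4):
    P=[[sx*L/2,sy*W/2] for sx in(-1,1) for sy in(-1,1)]; r=np.array([[np.cos(a),-np.sin(a)],[np.sin(a),np.cos(a)]])
    q=np.array([proj(c,[*(r@p+[x,y]),z]) for p in P for z in {z0,z1}])
    m=np.zeros((480,640),np.uint8); h=cv2.convexHull(q.astype(np.float32))
    cv2.fillConvexPoly(m,np.round(h*16).astype(np.int32),255,cv2.LINE_AA,4); return m/255.
def fit(c,mask,x0,L,W,z0,z1):
    mask=mask.astype(float)
    def cost(p):
        s=sil(c,*p,L,W,z0,z1); return 1-np.minimum(s,mask).sum()/np.maximum(s,mask).sum()
    sx=np.array([[0,0,0],[.015,0,0],[0,.015,0],[0,0,.2]])+x0
    for _ in range(2): o=minimize(cost,sx[0],method="Nelder-Mead",options=dict(initial_simplex=sx,xatol=1e-4,fatol=1e-5)); sx=o.x+(sx-sx[0])*.4
    return o.x,o.fun
def cmask(im,x,y,r=34):
    f=cv2.GaussianBlur(im,(0,0),.7).astype(float); m=(f[...,1]/f[...,2]<.742)&(f[...,2]>25)&(f[...,0]/f[...,2]<.6)
    w=np.zeros_like(m); w[y-r:y+r,x-r:x+r]=1; m=(m&w).astype(np.uint8); m=cv2.morphologyEx(cv2.morphologyEx(m,cv2.MORPH_OPEN,np.ones((3,3))),cv2.MORPH_CLOSE,np.ones((5,5)))
    n,l,s,ce=cv2.connectedComponentsWithStats(m); return l==1+np.argmax(s[1:,4])
E
cat > g.py <<'E'
from f import *
im=cv2.imread("pics/top0.png")
dbg=im.copy()
for n,(x,y) in dict(A=(125,256),B=(197,263),C=(184,335),D=(432,211),E=(488,264)).items():
    m=cmask(im,x,y); g=atz("top",(x,y),.038); best=min((fit("top",m,[g[0],g[1],a],.11,.058,0,.038) for a in(0,.8,1.6,2.4)),key=lambda t:t[1])
    print(n,np.round(best[0],4),"iou",round(1-best[1],3)); dbg[m]=(0,255,0)
    cv2.drawContours(dbg,cv2.findContours((sil("top",*best[0],.11,.058,0,.038)>.5).astype(np.uint8),0,1)[0],-1,(0,0,255),1)
h=cv2.cvtColor(im,cv2.COLOR_BGR2HSV); w=np.zeros((480,640),bool); w[178:304,238:388]=1
m=(w&(h[...,1]<75)).astype(np.uint8); c=max(cv2.findContours(m,0,1)[0],key=cv2.contourArea); m*=0; cv2.drawContours(m,[c],-1,1,-1)
b=fit("top",m,[.59,0,-1.8],.24,.30,0,.052); print("housing",b); dbg[m>0,2]=255
w[:]=0; w[190:300,310:386]=1; K=(w&(h[...,1]<75)&(h[...,2]>112)).astype(np.uint8); c=max(cv2.findContours(K,0,1)[0],key=cv2.contourArea); K*=0; cv2.drawContours(K,[cv2.convexHull(c)],-1,1,-1)
b=fit("top",K,[.56,-.08,-1.8],.2,.13,.06,.065); print("plate",b); dbg[K>0,0]=255
cv2.imwrite("pics/dbg.png",cv2.resize(dbg[170:370,80:530],None,fx=1.7,fy=1.7))
E
python3 g.py
```

```text
Traceback (most recent call last):
  File "g.py", line 5, in <module>
    m=cmask(im,x,y); g=atz("top",(x,y),.038); best=min((fit("top",m,[g[0],g[1],a],.11,.058,0,.038) for a in(0,.8,1.6,2.4)),key=lambda t:t[1])
                                                   ~~~^^^^^^^^^^^^^^^^^^^^^^^^^^^^^^^^^^^^^^^^^^^^^^^^^^^^^^^^^^^^^^^^^^^^^^^^^^^^^^^^^^^^^^^
  File "g.py", line 5, in <genexpr>
    m=cmask(im,x,y); g=atz("top",(x,y),.038); best=min((fit("top",m,[g[0],g[1],a],.11,.058,0,.038) for a in(0,.8,1.6,2.4)),key=lambda t:t[1])
                                                        ~~~^^^^^^^^^^^^^^^^^^^^^^^^^^^^^^^^^^^^^^^
  File "f.py", line 13, in fit
    for _ in range(2): o=minimize(cost,sx[0],method="Nelder-Mead",options=dict(initial_simplex=sx,xatol=1e-4,fatol=1e-5)); sx=o.x+(sx-sx[0])*.4
                         ~~~~~~~~^^^^^^^^^^^^^^^^^^^^^^^^^^^^^^^^^^^^^^^^^^^^^^^^^^^^^^^^^^^^^^^^^^^^^^^^^^^^^^^^^^^^^^^^
  File "f.py", line 11, in cost
    s=sil(c,*p,L,W,z0,z1); return 1-np.minimum(s,mask).sum()/np.maximum(s,mask).sum()
  File "f.py", line 5, in sil
    q=np.array([proj(c,[*(r@p+[x,y]),z]) for p in P for z in {z0,z1}])
                ~~~~^^^^^^^^^^^^^^^^^^^^
  File "h.py", line 12, in proj
    K,k1,Rm,t=cam(c); return cv2.projectPoints(np.array([p],float),cv2.Rodrigues(Rm)[0],t,K,np.array([k1,0,0,0.]))[0][0,0]
              ~~~^^^
  File "h.py", line 5, in cam
    i=env.camera_info(c); Rm=cv2.Rodrigues(np.array(i["rvec"],float))[0]; return np.array(i["mtx"],float),i["k1"],Rm,np.array(i["tvec"],float).ravel()
ValueError: time passes only in moves, steps and waits
```

Too many `camera_info` calls, so I'll cache it.

```bash
sed -i 's/^def cam/import functools\n@functools.cache\ndef cam/' h.py; python3 g.py
```

```text
A [0.5157 0.4446 3.1698] iou 0.853
B [0.4975 0.2721 1.2138] iou 0.881
C [0.3294 0.2967 0.8648] iou 0.843
D [ 0.6376 -0.2929  1.3649] iou 0.9
E [ 0.516  -0.426   1.3391] iou 0.895
housing (array([ 0.55957491, -0.00484892, -1.41804241]), np.float64(0.29444302302132264))
plate (array([ 0.54679368, -0.0801557 , -0.16170969]), np.float64(0.04550104964017443))
```

View pics/dbg.png

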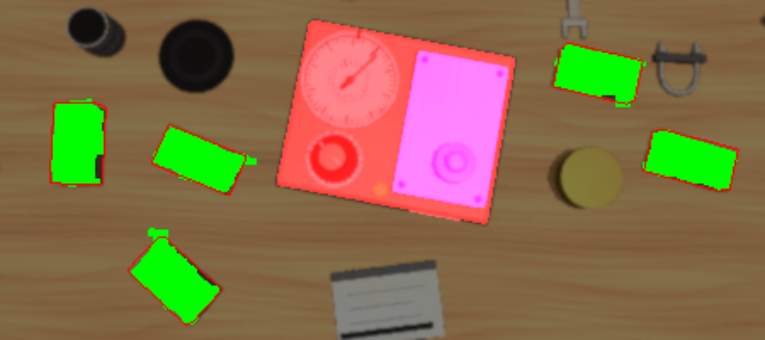

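```bash
cat > g2.py <<'E'
from f import *
np.set_printoptions(precision=4,suppress=True)
im=cv2.imread("pics/top0.png"); sd=cv2.imread("pics/side0.png")
def circ(c,img,x,y,r,sel,z):
    w=np.zeros((480,640),np.uint8); cv2.circle(w,(x,y),r,1,-1); h=cv2.cvtColor(img,cv2.COLOR_BGR2HSV)
    m=(sel(h)&(w>0)).astype(np.uint8); m=cv2.morphologyEx(m,cv2.MORPH_OPEN,np.ones((2,2),np.uint8))
    k=max(cv2.findContours(m,0,1)[0],key=cv2.contourArea); e=cv2.fitEllipse(cv2.convexHull(k)); return np.array(e[0]),np.array(e[1]),atz(c,e[0],z)
dk=lambda t:lambda h:h[...,2]<t
print("ring top",*circ("top",im,277,263,17,dk(60),.067)); print("ring side",*circ("side",sd,287,238,22,dk(90),.06))
print("mat top",*circ("top",im,195,203,26,dk(50),.003)); print("mat side",*circ("side",sd,319,186,26,dk(100),.003))
y=lambda h:(h[...,1]>120)&(abs(h[...,0].astype(int)-24)<7)
print("w top",*circ("top",im,347,265,14,lambda h:h[...,1]>90,.096)); 
h=cv2.cvtColor(im,cv2.COLOR_BGR2HSV); w=np.zeros((480,640),bool); w[178:304,238:388]=1
m=(w&(h[...,1]<75)).astype(np.uint8); c=max(cv2.findContours(m,0,1)[0],key=cv2.contourArea); m*=0; cv2.drawContours(m,[c],-1,1,-1)
print("housing",fit("top",m,[.59,0,-.16],.24,.30,0,.052))
print("housing90",fit("top",m,[.58,0,-.16],.30,.24,0,.052))
# dial card: white, z about .055
print("dial",*circ("top",im,286,216,28,lambda h:(h[...,2]>115)&(h[...,1]<40),.056))
for n,p in dict(mat=None).items(): pass
o=[env.search_frame(c,"weight_mid")[0] for c in("top","side")]; k=[env.search_frame(c,"fine_knob") for c in("top","side")]
print(o,k)
E
python3 g2.py
```

```text
ring top [277.0346 263.8805] [26.6139 27.0909] [0.4991 0.0765 0.067 ]
ring side [286.7581 234.4326] [23.0358 29.7413] [0.4985 0.0762 0.06  ]
mat top [196.026  203.6012] [41.6651 42.8495] [0.6472 0.287  0.003 ]
mat side [319.4812 186.6683] [25.5694 40.1482] [0.645  0.2822 0.003 ]
w top [347.8687 266.2486] [22.845  23.8786] [ 0.4963 -0.085   0.096 ]
housing (array([ 0.5573, -0.0057, -0.1659]), np.float64(0.050706298628371727))
housing90 (array([ 0.559 , -0.0064,  0.1463]), np.float64(0.29430321353175737))
dial [287.4836 218.535 ] [52.4238 54.2638] [0.6076 0.0565 0.056 ]Traceback (most recent call last):
  File "g2.py", line 20, in <module>
    o=[env.search_frame(c,"weight_mid")[0] for c in("top","side")]; k=[env.search_frame(c,"fine_knob") for c in("top","side")]
       ~~~~~~~~~~~~~~~~~~~~~~~~~~~~~~~~^^^
IndexError: list index out of range
```

```bash
cat > to.py <<'E'
# usage: to.py x y z [yaw]  -> rz, tx ty tz from the present measured pose
import sys; from h import *
s=env.observe(); M=R.from_quat(s["eef_rot"]).as_matrix(); psi=np.arctan2(M[1,0],M[0,0]); a=[float(v) for v in sys.argv[1:]]
p=s["tcp_pos"]; print("t",round(float(s["time"]),2),"tcp",np.round(p,4),"yaw",round(psi,4),"j6",round(s["joint_positions"][5],3),"F",np.round(s["contact_force"],1),"Mz",round(s["wrist_torque"][2],2),"gap",round(float(s["finger_gap"])*85.4,1))
if a:
    d=np.array(a[:3])-p; c,n=np.cos(psi),np.sin(psi); rz=0
    if len(a)>3: rz=-((a[3]-psi+np.pi/2)%np.pi-np.pi/2)
    print("rz %.3f  t %.4f %.4f %.4f"%(rz,c*d[0]+n*d[1],n*d[0]-c*d[1],-d[2]))
E
python3 to.py .4965 -.081 .071
```

```text
t 1.65 tcp [ 0.1798 -0.5986  0.2313] yaw 0.2918 j6 1.467 F [0.2 0.6 0.7] Mz 0.0 gap 85.3
rz 0.000  t 0.4522 -0.4046 0.1603
```

```bash
python3 -m crank '0 0 0 .452 -.405 .05 .085;0 0 0 .452 -.405 .05 .085;0 0 0 .452 -.405 .05 .085;0 0 0 .452 -.405 .05 .085;0 0 0 .452 -.405 .05 .085;0 0 0 .452 -.405 .05 .085;0 0 0 .452 -.405 .05 .085;0 0 0 .452 -.405 .05 .085;0 0 0 .452 -.405 .05 .085;0 0 0 .452 -.405 .05 .085'; python3 to.py .4965 -.081 .071
python3 - <<'E'
from h import *
shot("side","w1")
print(env.mark_of("side","weight_mid"))
im=cv2.imread("pics/w1.png"); cv2.imwrite("pics/w1c.png",cv2.resize(im[150:330,220:460],(640,480)))
E
```

```text
time: 2.9
tcp_pos: [0.4972, -0.0784, 0.1814]
eef_rot: [0.989, 0.146, 0.0, 0.0]
contact_force: [0.5, -0.8, 0.3]
finger_gap: 0.995
t 2.9 tcp [ 0.4972 -0.0784  0.1814] yaw 0.2934 j6 2.563 F [ 0.5 -0.8  0.3] Mz 0.01 gap 84.9
rz 0.000  t -0.0014 0.0023 0.1104
[{'xy': [309.8, 277.1], 'p': 0.94}]
```

View pics/w1c.png

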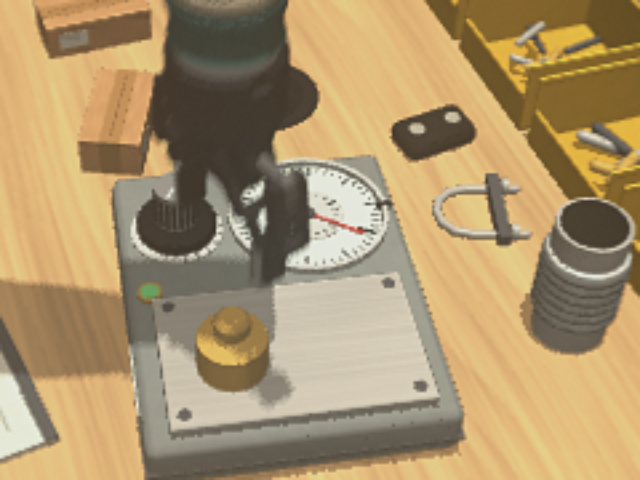

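The weight is still in place, at crop (233,345), and the gripper is above it. Descending and gripping.

```bash
python3 -m crank '0 0 0 -.001 .002 .05 .085;0 0 0 -.001 .002 .09 .085;0 0 0 -.001 .002 .11 .085;0 0 0 -.001 .002 .11 .085;0 0 0 -.001 .002 .11 .045;0 0 0 -.001 .002 .11 .045;0 0 0 -.001 .002 .11 .045;0 0 0 -.001 .002 .11 .045;0 0 0 -.001 .002 .11 .045;0 0 0 -.001 .002 .11 .045'; python3 to.py .646 .285 .2
```

```text
time: 4.25
tcp_pos: [0.4973, -0.0838, 0.0723]
eef_rot: [0.989, 0.145, 0.001, 0.001]
contact_force: [1.0, -4.5, 4.8]
finger_gap: 0.613
t 4.25 tcp [ 0.4973 -0.0838  0.0723] yaw 0.2915 j6 2.556 F [ 1.  -4.5  4.8] Mz -0.06 gap 52.3
rz 0.000  t 0.2485 -0.3105 -0.1277
```

```bash
python3 -m crank '0 0 0 0 0 -.03 .045;0 0 0 0 0 -.07 .045;0 0 0 0 0 -.11 .045;0 0 0 .248 -.31 -.11 .045;0 0 0 .248 -.31 -.11 .045;0 0 0 .248 -.31 -.11 .045;0 0 0 .248 -.31 -.11 .045;0 0 0 .248 -.31 -.11 .045;0 0 0 .248 -.31 -.11 .045;0 0 0 .248 -.31 -.11 .045'; python3 to.py .646 .285 .01;  python3 -m crank '0 0 0 0 0 0 .045;0 0 0 0 0 .05 .045;0 0 0 0 0 .1 .045;0 0 0 0 0 .13 .045;0 0 0 0 0 .15 .045;0 0 0 0 0 .160 .045;0 0 0 0 0 .165 .045;0 0 0 0 0 .168 .045;0 0 0 0 0 .168 .045;0 0 0 0 0 .168 .045'; python3 to.py .646 .285 .01
python3 - <<'E'
from h import *
shot("top","w2"); shot("side","w2s")
for c in("top","side"): print(env.mark_of(c,"weight_mid")[:1],proj(c,[.646,.285,.03]))
E
```

```text
time: 5.5
tcp_pos: [0.6449, 0.2807, 0.1774]
eef_rot: [0.988, 0.157, -0.004, -0.005]
contact_force: [-0.5, -1.4, -4.4]
finger_gap: 0.607
t 5.5 tcp [0.6449 0.2807 0.1774] yaw 0.3156 j6 3.14 F [-0.5 -1.4 -4.4] Mz -0.03 gap 51.8
rz 0.000  t 0.0024 -0.0038 0.1674
time: 6.75
tcp_pos: [0.6473, 0.2776, 0.0142]
eef_rot: [0.988, 0.155, 0.0, -0.004]
contact_force: [-0.2, -0.3, -4.9]
finger_gap: 0.607
t 6.75 tcp [0.6473 0.2776 0.0142] yaw 0.3108 j6 3.141 F [-0.2 -0.3 -4.9] Mz -0.02 gap 51.8
rz 0.000  t 0.0010 -0.0074 0.0042
[{'xy': [195.8, 201.2], 'p': 0.51}] [194.12852382 201.93197496]
[{'xy': [319.0, 178.3], 'p': 0.83}] [319.68459042 177.88314857]
```

```bash
python3 -m crank '0 0 0 0 -.005 0 .045;0 0 0 0 -.005 .002 .045;0 0 0 0 -.005 .003 .045;0 0 0 0 -.005 .004 .045;0 0 0 0 -.005 .005 .045;0 0 0 0 -.005 .005 .045;0 0 0 0 -.005 .005 .045;0 0 0 0 -.005 .005 .045;0 0 0 0 -.005 .005 .045;0 0 0 0 -.005 .005 .045'; python3 to.py .646 .285 .01
```

```text
time: 8.2
tcp_pos: [0.6459, 0.2809, 0.0121]
eef_rot: [0.988, 0.157, -0.0, -0.005]
contact_force: [-8.2, -0.5, 13.2]
finger_gap: 0.608
t 8.2 tcp [0.6459 0.2809 0.0121] yaw 0.3148 j6 3.141 F [-8.2 -0.5 13.2] Mz -0.08 gap 51.9
rz 0.000  t 0.0013 -0.0039 0.0021
```

```bash
python3 -m crank '0 0 0 0 0 -.0015 .045;0 0 0 0 0 -.0015 .085;0 0 0 0 0 -.0015 .085;0 0 0 0 0 -.0015 .085;0 0 0 0 0 -.0015 .085;0 0 0 0 0 -.05 .085;0 0 0 0 0 -.11 .085;0 0 0 0 0 -.16 .085;0 0 -.2 0 0 -.18 .085;0 0 -.3 0 0 -.18 .085'; python3 to.py .499 .0765 .074 .6
cat > dial.py <<'E'
import sys; from f import *
t=sys.argv[1]; im=shot("top","d"+t)[:,:,::-1]; sd=shot("side","e"+t)[:,:,::-1]
# unwarp card (centre c, z .056) to polar: angle clockwise from platform +x (yaw -.163)
cx=np.array([.6076,.0565]); yaw=-.163; th=np.deg2rad(np.arange(-180,180,.5)); 
out=[]
for c,I in(("top",im),("side",sd)):
    P=np.array([[*(cx+r*np.array([np.cos(yaw-a),np.sin(yaw-a)])),.056] for r in np.linspace(.03,.068,40) for a in th])
    K,k1,Rm,tv=cam(c); q=cv2.projectPoints(P,cv2.Rodrigues(Rm)[0],tv,K,np.array([k1,0,0,0.]))[0].reshape(40,-1,2).astype(np.float32)
    U=cv2.remap(np.ascontiguousarray(I),q[...,0],q[...,1],cv2.INTER_CUBIC); out.append(cv2.resize(U,(800,220)))
    z=I[170:265,235:345] if c=="top" else I[195:265,290:380]; out.append(cv2.resize(z,(400,300),interpolation=cv2.INTER_CUBIC))
o=cv2.convertScaleAbs(np.vstack([out[0],out[2]]),alpha=1.3); o=np.vstack([o,cv2.resize(np.hstack([out[1],out[3]]),(426,160))if 0 else cv2.resize(np.hstack([out[1],out[3]]),(800,300))])[:740]
cv2.imwrite(f"pics/p{t}.png",cv2.resize(o,(800,592)))
for c in("top","side"):
  for n in("zero_mark","pointer_tip","pointer_rest"):
    for d in env.mark_of(c,n)[:2]:
      p=atz(c,d["xy"],.056)[:2]-cx; print(c,n,round(d["p"],2),"r %.3f cw deg %.1f"%(np.hypot(*p),np.degrees(yaw-np.arctan2(p[1],p[0]))))
E
python3 dial.py 1
python3 -c "
from h import *
shot('top','w3')
for c in('top','side'): print(env.mark_of(c,'weight_mid')[:1],proj(c,[.646,.285,.03]))"
```

```text
time: 9.45
tcp_pos: [0.6482, 0.2793, 0.1919]
eef_rot: [0.953, 0.304, 0.003, -0.004]
contact_force: [-0.1, -0.1, 0.1]
finger_gap: 0.997
t 9.45 tcp [0.6482 0.2793 0.1919] yaw 0.6186 j6 2.835 F [-0.1 -0.1  0.1] Mz -0.01 gap 85.1
rz 0.019  t -0.2392 0.0787 0.1179
top zero_mark 0.84 r 0.057 cw deg 18.4
top pointer_rest 0.97 r 0.056 cw deg -6.9
side zero_mark 0.75 r 0.051 cw deg 22.3
side pointer_rest 0.57 r 0.194 cw deg -91.1
side pointer_rest 0.56 r 0.043 cw deg -6.7
[{'xy': [193.6, 199.8], 'p': 0.78}] [194.12852382 201.93197496]
[{'xy': [322.3, 177.6], 'p': 0.88}] [319.68459042 177.88314857]
```

View pics/p1.png

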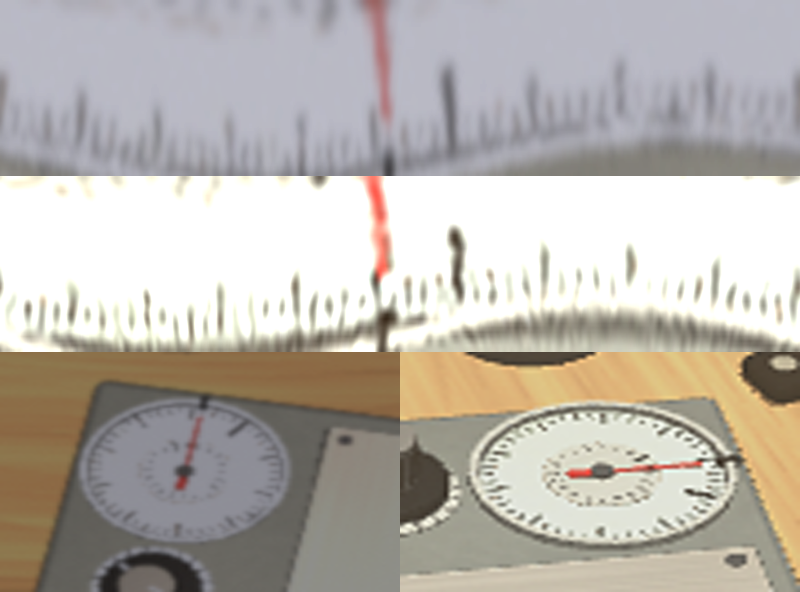

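The weight is on the mat and the pointer is at rest. The zero mark is about 31° clockwise of the pointer (top strip: pointer x≈385, zero x≈449), so the knob needs about −2.16 rad. Moving to the knob now.

```bash
python3 -m crank '0 0 0 -.239 .079 0 .085;0 0 0 -.239 .079 0 .085;0 0 0 -.239 .079 0 .085;0 0 0 -.239 .079 0 .085;0 0 0 -.239 .079 0 .085;0 0 0 -.239 .079 .03 .06;0 0 0 -.239 .079 .04 .06;0 0 0 -.239 .079 .04 .06;0 0 0 -.239 .079 .04 .06;0 0 0 -.239 .079 .04 .06'; python3 to.py .499 .0765 .074 .6
```

```text
time: 11.25
tcp_pos: [0.4974, 0.077, 0.1479]
eef_rot: [0.953, 0.303, 0.001, -0.004]
contact_force: [0.4, 0.5, -0.5]
finger_gap: 0.701
t 11.25 tcp [0.4974 0.077  0.1479] yaw 0.615 j6 2.547 F [ 0.4  0.5 -0.5] Mz 0.02 gap 59.9
rz 0.015  t 0.0010 0.0014 0.0739
```

```bash
python3 -m crank '0 0 0 .001 .001 .04 .06;0 0 0 .001 .001 .06 .06;0 0 0 .001 .001 .072 .06;0 0 0 .001 .001 .072 .06;0 0 0 .001 .001 .072 .06;0 0 0 .001 .001 .072 .028;0 0 0 .001 .001 .072 .028;0 0 0 .001 .001 .072 .028;0 0 0 .001 .001 .072 .028;0 0 0 .001 .001 .072 .028'; for i in 1 2 3; do python3 to.py; done; python3 -c "
from h import *
[env.read_camera('top') for _ in range(2)]"; python3 to.py
```

```text
time: 12.5
tcp_pos: [0.4982, 0.0776, 0.0763]
eef_rot: [0.953, 0.303, 0.001, -0.005]
contact_force: [-2.1, 1.4, 5.3]
finger_gap: 0.405
t 12.5 tcp [0.4982 0.0776 0.0763] yaw 0.6148 j6 2.547 F [-2.1  1.4  5.3] Mz -0.04 gap 34.6
t 12.5 tcp [0.4982 0.0776 0.0763] yaw 0.6148 j6 2.547 F [-2.1  1.4  5.3] Mz -0.04 gap 34.6
t 12.5 tcp [0.4982 0.0776 0.0763] yaw 0.6148 j6 2.547 F [-2.1  1.4  5.3] Mz -0.04 gap 34.6
t 12.6 tcp [0.4982 0.0776 0.0764] yaw 0.6148 j6 2.548 F [-0.9  1.5  5.6] Mz 0.01 gap 34.3
```

```bash
python3 -m crank '0 0 -.12 0 0 0 .028;0 0 -.24 0 0 0 .028;0 0 -.36 0 0 0 .028;0 0 -.48 0 0 0 .028;0 0 -.6 0 0 0 .028;0 0 -.72 0 0 0 .028;0 0 -.84 0 0 0 .028;0 0 -.96 0 0 0 .028;0 0 -1.02 0 0 0 .028;0 0 -1.08 0 0 0 .028'; python3 to.py; python3 dial.py 2;python3 to.py
python3 -c "
import cv2;a=cv2.imread('pics/e2.png');cv2.imwrite('pics/e2c.png',cv2.resize(a[190:280,250:385],(720,480),interpolation=2))"
```

```text
time: 13.85
tcp_pos: [0.5001, 0.0767, 0.0764]
eef_rot: [0.661, 0.75, 0.003, -0.002]
contact_force: [3.3, -1.7, 1.3]
finger_gap: 0.401
t 13.85 tcp [0.5001 0.0767 0.0764] yaw 1.6961 j6 1.466 F [ 3.3 -1.7  1.3] Mz -0.04 gap 34.3
top zero_mark 0.79 r 0.055 cw deg 9.5
top pointer_tip 0.28 r 0.214 cw deg 27.8
top pointer_rest 0.56 r 0.056 cw deg -6.1
side pointer_tip 0.72 r 0.387 cw deg 102.9
side pointer_rest 0.6 r 0.047 cw deg -4.1
side pointer_rest 0.54 r 0.204 cw deg -90.0
t 14.25 tcp [0.5001 0.0767 0.0763] yaw 1.6936 j6 1.468 F [ 5.5 -1.4  3.7] Mz 0.01 gap 34.4
```

View pics/e2c.png

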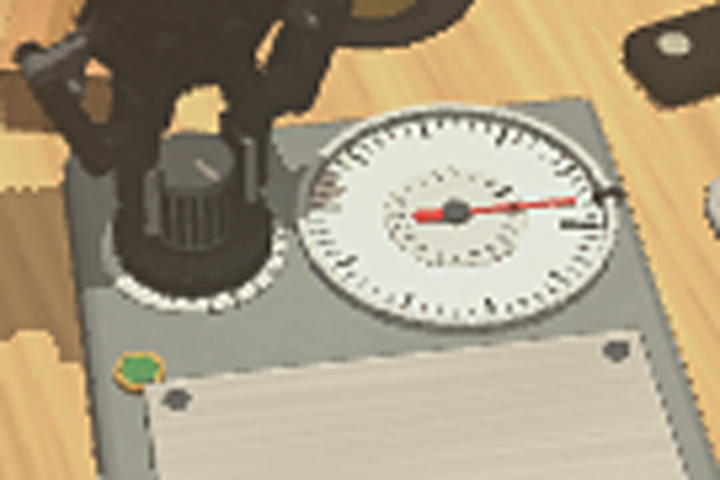

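The zero mark has moved about half the way, and now sits just clockwise of the pointer at crop (583,224). I'll turn the rest.

```bash
python3 -m crank '0 0 -.12 0 0 0 .028;0 0 -.24 0 0 0 .028;0 0 -.36 0 0 0 .028;0 0 -.48 0 0 0 .028;0 0 -.6 0 0 0 .028;0 0 -.72 0 0 0 .028;0 0 -.84 0 0 0 .028;0 0 -.96 0 0 0 .028;0 0 -1.02 0 0 0 .028;0 0 -1.06 0 0 0 .028'; python3 to.py; python3 dial.py 3;python3 to.py
python3 -c "
import cv2;a=cv2.imread('pics/e3.png');b=cv2.imread('pics/d3.png');c=cv2.imread('pics/d2.png')
r=lambda x:cv2.convertScaleAbs(cv2.resize(x,(400,300),interpolation=2),alpha=1.3)
import numpy as np
cv2.imwrite('pics/e3c.png',np.vstack([np.hstack([r(a[195:255,295:375]),r(b[180:252,240:336])]),np.hstack([r(b[180:216,268:316]),r(a[207:243,330:378])])]))"
```

```text
time: 15.5
tcp_pos: [0.5018, 0.0779, 0.0764]
eef_rot: [0.192, 0.981, 0.005, 0.002]
contact_force: [9.5, 2.6, -0.7]
finger_gap: 0.403
t 15.5 tcp [0.5018 0.0779 0.0764] yaw 2.7556 j6 0.407 F [ 9.5  2.6 -0.7] Mz -0.05 gap 34.4
top zero_mark 0.8 r 0.063 cw deg -5.4
top pointer_tip 0.44 r 0.164 cw deg -12.5
top pointer_tip 0.19 r 0.354 cw deg -149.6
top pointer_rest 0.89 r 0.056 cw deg -3.6
top pointer_rest 0.47 r 0.235 cw deg -127.9
side zero_mark 0.74 r 0.056 cw deg -15.9
side pointer_rest 0.63 r 0.043 cw deg -7.6
t 15.9 tcp [0.5018 0.0779 0.0764] yaw 2.7545 j6 0.408 F [ 9.3  1.9 -0.3] Mz 0.04 gap 34.6
```

View pics/e3c.png

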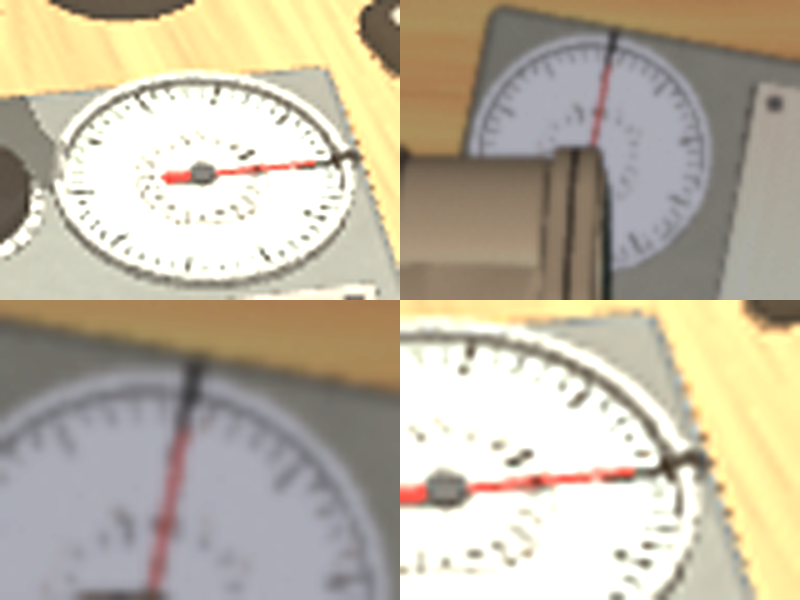

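The zero mark is under the pointer. I'll release, back off and measure it with a clear view.

```bash
python3 -m crank '0 0 0 0 0 0 .06;0 0 0 0 0 0 .06;0 0 0 0 0 0 .06;0 0 0 0 0 -.03 .06;0 0 0 0 0 -.08 .06;0 0 .18 0 0 -.12 .085;0 0 .36 0 0 -.12 .085;0 0 .54 0 0 -.12 .085;0 0 .72 0 0 -.12 .085;0 0 .9 0 0 -.12 .085'; python3 to.py .4975 .2721 .14 1.214
```

```text
time: 17.15
tcp_pos: [0.4971, 0.0761, 0.1946]
eef_rot: [0.602, 0.798, 0.002, -0.004]
contact_force: [-0.6, -1.2, 0.4]
finger_gap: 0.994
t 17.15 tcp [0.4971 0.0761 0.1946] yaw 1.8484 j6 1.311 F [-0.6 -1.2  0.4] Mz -0.03 gap 84.9
rz 0.634  t 0.1883 0.0541 0.0546
```

```bash
python3 -m crank '0 0 .18 .188 .054 0 .085;0 0 .36 .188 .054 0 .085;0 0 .54 .188 .054 0 .085;0 0 .634 .188 .054 .0 .085;0 0 .634 .188 .054 .05 .085;0 0 .634 .188 .054 .05 .085;0 0 .634 .188 .054 .05 .085;0 0 .634 .188 .054 .05 .085;0 0 .634 .188 .054 .05 .085;0 0 .634 .188 .054 .05 .085'; python3 to.py .4975 .2721 .006 1.214; python3 dial.py 4
cat > z.py <<'E'
import sys; from h import *
# refine the dial's centre by the rim of the white card, then read the angles of the dark zero mark and of the red pointer
for c,f,roi in(("top","d",(255,185,318,250)),("side","e",(300,200,380,262))):
    I=cv2.imread(f"pics/{f}{sys.argv[1]}.png").astype(np.float32); x0,y0,x1,y1=roi
    A=I[y0:y1,x0:x1]; A=cv2.resize(A,None,fx=4,fy=4,interpolation=2); V=A.max(2); r=A[...,2]-A[...,1]
    yy,xx=np.mgrid[:A.shape[0],:A.shape[1]]; px=np.stack([xx/4+x0-.375,yy/4+y0-.375],-1)
    K,k1,Rm,t=cam(c); d=cv2.undistortPoints(px.reshape(-1,1,2).astype(np.float64),K,np.array([k1,0,0,0.])).reshape(-1,2)
    w=np.c_[d,np.ones(len(d))]@Rm; o=-Rm.T@t; W=o[:2]+w[:,:2]*((.056-o[2])/w[:,2:])
    red=np.clip(r-45,0,None).ravel(); p=W[red>0]; wt=red[red>0]; m=np.average(p,axis=0,weights=wt); u=np.linalg.svd((p-m)*wt[:,None]**.5,full_matrices=False)[2][0]; u*=np.sign(u[0])
    pr=(p-m)@u; tip=m+u*np.quantile(pr,.995)
    q=W-tip; s=q@u; l=q@np.array([-u[1],u[0]]); Vr=V.ravel()
    for a,b in((0,.003),(.003,.006),(.006,.009)):
        k=(s>a)&(s<b)&(abs(l)<.006); g=np.clip(np.percentile(Vr[k],85)-20-Vr[k],0,None); print(c,"s",a,b,"mark left of pointer line by mm %.2f"%(1e3*np.average(l[k],weights=g)) if g.sum()>0 else "none")
    print(c,"pointer dir deg vs plat x cw %.1f"%np.degrees(-.163-np.arctan2(u[1],u[0])),"tip",np.round(tip,4))
E
python3 z.py 4
```

```text
time: 18.4
tcp_pos: [0.4976, 0.2721, 0.1477]
eef_rot: [0.82, 0.573, 0.002, -0.004]
contact_force: [-0.6, 0.4, -0.2]
finger_gap: 0.994
t 18.4 tcp [0.4976 0.2721 0.1477] yaw 1.2201 j6 2.303 F [-0.6  0.4 -0.2] Mz -0.0 gap 84.9
rz 0.006  t -0.0001 -0.0001 0.1417
top zero_mark 0.85 r 0.057 cw deg -8.4
top pointer_tip 0.22 r 0.214 cw deg 28.0
top pointer_rest 0.87 r 0.059 cw deg 0.1
top pointer_rest 0.52 r 0.236 cw deg -127.4
side zero_mark 0.61 r 0.053 cw deg -3.2
side pointer_rest 0.88 r 0.050 cw deg -8.7
side pointer_rest 0.25 r 0.346 cw deg -117.9
top s 0 0.003 mark left of pointer line by mm 0.91
top s 0.003 0.006 mark left of pointer line by mm 1.14
top s 0.006 0.009 mark left of pointer line by mm 0.95
top pointer dir deg vs plat x cw 3.0 tip [0.606  0.0622]Traceback (most recent call last):
  File "z.py", line 13, in <module>
    k=(s>a)&(s<b)&(abs(l)<.006); g=np.clip(np.percentile(Vr[k],85)-20-Vr[k],0,None); print(c,"s",a,b,"mark left of pointer line by mm %.2f"%(1e3*np.average(l[k],weights=g)) if g.sum()>0 else "none")
                                           ~~~~~~~~~~~~~^^^^^^^^^^
    return _quantile_unchecked(
        a, q, axis, out, overwrite_input, method, keepdims, weights)
    return _ureduce(a,
                    func=_quantile_ureduce_func,
    ...<5 lines>...
                    overwrite_input=overwrite_input,
                    method=method)
    r = func(a, **kwargs)
    result = _quantile(arr,
                       quantiles=q,
    ...<2 lines>...
                       out=out,
                       weights=wgt)
    slices_having_nans = np.isnan(arr[-1, ...])
                                  ~~~^^^^^^^^^
IndexError: index -1 is out of bounds for axis 0 with size 0
```

View pics/p4.png

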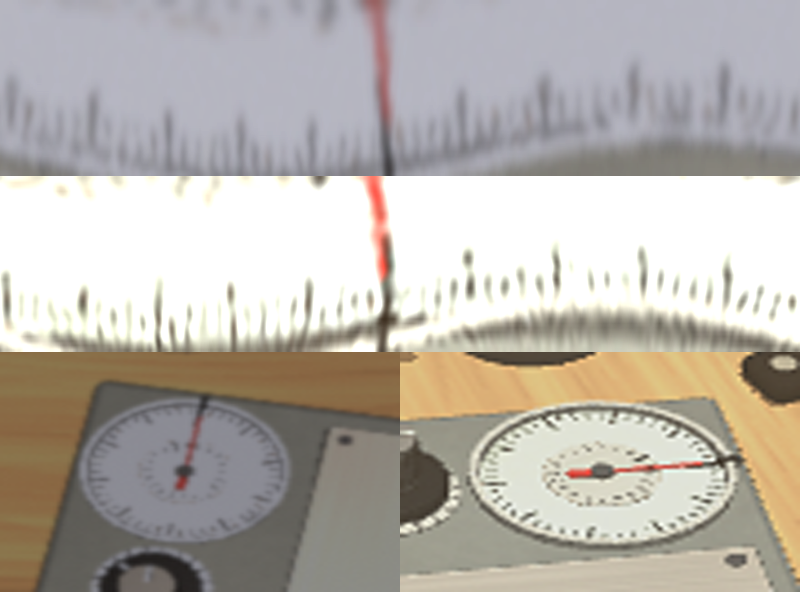

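The zero mark lies within about 1° of the pointer in both strips, and the mark at x≈386 coincides with the pointer. Now carton B.

```bash
python3 -m crank '0 0 0.006 0 0 .05 .085;0 0 0.006 0 0 .1 .085;0 0 0.006 0 0 .13 .085;0 0 0.006 0 0 .141 .085;0 0 0.006 0 0 .141 .085;0 0 0.006 0 0 .141 .045;0 0 0.006 0 0 .141 .045;0 0 0.006 0 0 .141 .045;0 0 0.006 0 0 .141 .045;0 0 0.006 0 0 .141 .045'; python3 to.py;  python3 -m crank '0 0 0 0 0 -.03 .045;0 0 0 0 0 -.08 .045;0 0 0 0 0 -.13 .045;0 0 0 0 0 -.18 .045;0 0 -.18 0 0 -.18 .045;0 0 -.36 0 0 -.18 .045;0 0 -.54 0 0 -.18 .045;0 0 -.72 0 0 -.18 .045;0 0 -.9 0 0 -.18 .045;0 0 -1.08 0 0 -.18 .045'; python3 to.py .547 -.080 .16 2.978
python3 -c "
from h import *
shot('side','b1');shot('top','b1t')
for c in('top','side'): print(c,[(d['xy'],d['p']) for d in env.mark_of(c,'carton1_mid')])"
```

```text
time: 20.05
tcp_pos: [0.4986, 0.2742, 0.0079]
eef_rot: [0.821, 0.571, 0.003, -0.004]
contact_force: [0.2, 0.0, 6.7]
finger_gap: 0.674
t 20.05 tcp [0.4986 0.2742 0.0079] yaw 1.2144 j6 2.312 F [0.2 0.  6.7] Mz -0.07 gap 57.6
time: 21.3
tcp_pos: [0.4964, 0.2715, 0.1853]
eef_rot: [0.408, 0.913, 0.003, -0.003]
contact_force: [-0.7, 0.2, -3.1]
finger_gap: 0.67
t 21.3 tcp [0.4964 0.2715 0.1853] yaw 2.3006 j6 1.223 F [-0.7  0.2 -3.1] Mz 0.06 gap 57.2
rz -0.677  t -0.2957 -0.1967 0.0253
top [([488.1, 266.2], 0.73), ([421.8, 272.6], 0.32)]
side [([379.5, 455.6], 0.79)]
```

```bash
python3 -m crank '0 0 -.18 -.296 -.197 0 .045;0 0 -.36 -.296 -.197 0 .045;0 0 -.54 -.296 -.197 0 .045;0 0 -.677 -.296 -.197 0 .045;0 0 -.677 -.296 -.197 0 .045;0 0 -.677 -.296 -.197 0 .045;0 0 -.677 -.296 -.197 0 .045;0 0 -.677 -.296 -.197 .03 .045;0 0 -.677 -.296 -.197 .06 .045;0 0 -.677 -.296 -.197 .06 .045'; python3 to.py .547 -.080 .074 2.978
```

```text
time: 22.75
tcp_pos: [0.5423, -0.0783, 0.12]
eef_rot: [0.085, 0.996, 0.005, -0.005]
contact_force: [-0.5, 0.2, -2.1]
finger_gap: 0.672
t 22.75 tcp [ 0.5423 -0.0783  0.12  ] yaw 2.9711 j6 -0.095 F [-0.5  0.2 -2.1] Mz -0.01 gap 57.4
rz -0.007  t -0.0050 -0.0009 0.0460
```

```bash
python3 to.py; for i in 1 2 3 4; do python3 -c "
from h import *
env.read_camera('top')"; python3 to.py .547 -.080 .074 2.978|cut -c1-60; done
```

```text
t 22.75 tcp [ 0.5423 -0.0783  0.12  ] yaw 2.9711 j6 -0.095 F [-0.5  0.2 -2.1] Mz -0.01 gap 57.4
t 22.8 tcp [ 0.544  -0.0787  0.1217] yaw 2.9715 j6 -0.095 F 
rz -0.007  t -0.0032 -0.0007 0.0477
t 22.85 tcp [ 0.5454 -0.0792  0.123 ] yaw 2.9717 j6 -0.096 F
rz -0.006  t -0.0017 -0.0005 0.0490
t 22.9 tcp [ 0.5462 -0.0796  0.1239] yaw 2.9717 j6 -0.096 F 
rz -0.006  t -0.0008 -0.0003 0.0499
t 22.95 tcp [ 0.5466 -0.0798  0.1243] yaw 2.9718 j6 -0.096 F
rz -0.006  t -0.0004 -0.0002 0.0503
```

```bash
python3 -m crank '0 0 -.006 0 0 .015 .045;0 0 -.006 0 0 .03 .045;0 0 -.006 0 0 .040 .045;0 0 -.006 0 0 .045 .045;0 0 -.006 0 0 .048 .045;0 0 -.006 0 0 .050 .045;0 0 -.006 0 0 .051 .045;0 0 -.006 0 0 .051 .045;0 0 -.006 0 0 .051 .045;0 0 -.006 0 0 .051 .045'; python3 to.py .547 -.080 .074 2.978
```

```text
time: 24.2
tcp_pos: [0.5451, -0.0795, 0.0721]
eef_rot: [0.082, 0.997, 0.004, -0.002]
contact_force: [-3.6, 2.3, 4.9]
finger_gap: 0.67
t 24.2 tcp [ 0.5451 -0.0795  0.0721] yaw 2.9776 j6 -0.102 F [-3.6  2.3  4.9] Mz -0.05 gap 57.2
rz -0.000  t -0.0020 -0.0002 -0.0019
```

```bash
python3 -m crank '0 0 0 0 0 0 .085;0 0 0 0 0 0 .085;0 0 0 0 0 0 .085;0 0 0 0 0 0 .085;0 0 0 0 0 -.03 .085;0 0 0 0 0 -.07 .085;0 0 0 0 0 -.12 .085;0 0 0 0 0 -.13 .085;0 0 0 0 0 -.13 .085;0 0 0 0 0 -.13 .085'; python3 to.py .5157 .4446 .16 3.170
```

```text
time: 25.45
tcp_pos: [0.5443, -0.0802, 0.1998]
eef_rot: [0.082, 0.997, 0.004, -0.003]
contact_force: [-0.2, -0.1, 0.2]
finger_gap: 0.993
t 25.45 tcp [ 0.5443 -0.0802  0.1998] yaw 2.9776 j6 -0.104 F [-0.2 -0.1  0.2] Mz -0.03 gap 84.8
rz -0.192  t 0.1139 0.5131 0.0398
```

```bash
python3 -m crank '0 0 -.19 .114 .513 0 .085;0 0 -.19 .114 .513 0 .085;0 0 -.19 .114 .513 0 .085;0 0 -.19 .114 .513 0 .085;0 0 -.19 .114 .513 0 .085;0 0 -.19 .114 .513 0 .085;0 0 -.19 .114 .513 0 .085;0 0 -.19 .114 .513 0 .085;0 0 -.19 .114 .513 0 .085;0 0 -.19 .114 .513 .01 .085'; python3 to.py
cat > pl.py <<'E'
import sys; from f import *
# plate and column in the top view; n cartons on the plate of top height zt
n=int(sys.argv[2]); im=shot("top","c"+sys.argv[1])[:,:,::-1].copy(); shot("side","cs"+sys.argv[1]); zt=.066-.0007*n
h=cv2.cvtColor(im,cv2.COLOR_BGR2HSV); w=np.zeros((480,640),bool); w[190:300,310:386]=1
K=(w&(h[...,1]<75)&(h[...,2]>112)).astype(np.uint8); c=np.vstack([k for k in cv2.findContours(K,0,1)[0] if cv2.contourArea(k)>60]); K*=0; cv2.drawContours(K,[cv2.convexHull(c)],-1,1,-1)
b=fit("top",K,[.547,-.08,-.163],.2,.13,.06,zt); print("plate",b)
q=proj("top",[.547,-.08,zt+.038*n]).astype(int); f=cv2.GaussianBlur(im,(0,0),.7).astype(float); m=(f[...,1]/f[...,2]<.79)&(f[...,0]/f[...,2]<.65)
v=np.zeros_like(m); v[max(q[1]-34,0):q[1]+34,q[0]-30:q[0]+30]=1; m=(m&v).astype(np.uint8); l,s=cv2.connectedComponentsWithStats(m)[1:3]; m=l==l[q[1],q[0]]
a=fit("top",m,[.547,-.08,-.163],.11,.058,zt,zt+.038*n); d=a[0]-b[0]; print("column",a)
cs,sn=np.cos(b[0][2]),np.sin(b[0][2]); print("col-plate in platform axes mm %.1f %.1f, yaw %.3f"%(1e3*(cs*d[0]+sn*d[1]),1e3*(-sn*d[0]+cs*d[1]),d[2]))
E
python3 pl.py 1 1; python3 to.py .5157 .4446 .006 3.170
```

```text
time: 26.7
tcp_pos: [0.5159, 0.446, 0.1941]
eef_rot: [-0.015, 1.0, 0.004, -0.002]
contact_force: [0.2, -0.3, 0.6]
finger_gap: 0.991
t 26.7 tcp [0.5159 0.446  0.1941] yaw -3.1126 j6 0.585 F [ 0.2 -0.3  0.6] Mz -0.01 gap 84.6
plate (array([ 0.54682793, -0.0798659 , -0.16299106]), np.float64(0.042411930558195365))
column (array([ 0.5508439 , -0.07904268, -0.24079979]), np.float64(0.25244152669701525))
col-plate in platform axes mm 3.8 1.5, yaw -0.078
t 26.8 tcp [0.5151 0.4427 0.1924] yaw -3.1154 j6 0.585 F [-0.6 -0.7 -0.5] Mz -0.02 gap 85.2
rz -0.002  t -0.0007 0.0019 0.1864
```

```bash
cat >> pl.py <<'E'
e=im[170:310,255:415].copy(); g=im.copy(); cv2.drawContours(g,cv2.findContours(m.astype(np.uint8),0,1)[0],-1,(0,255,0),1)
s2=cv2.imread("pics/cs%s.png"%sys.argv[1])[130:340,230:470]
r=lambda x:cv2.resize(x,(400,350),interpolation=2)
cv2.imwrite("pics/v%s.png"%sys.argv[1],np.hstack([r(g[170:310,255:415]),r(s2)]))
E
python3 pl.py 2 1 | tail -1; python3 -c "
import cv2;im=cv2.imread('pics/c2.png');
for p in((345,235),(345,245),(335,240),(355,245),(345,225)): print(im[p[1],p[0]],im[p[1],p[0]]/im[p[1],p[0],2])"
```

```text
col-plate in platform axes mm 3.7 1.4, yaw -0.076
[ 69 103 131] [0.52671756 0.78625954 1.        ]
[ 64  95 123] [0.5203252  0.77235772 1.        ]
[ 57  88 126] [0.45238095 0.6984127  1.        ]
[ 58  90 130] [0.44615385 0.69230769 1.        ]
[ 58  90 127] [0.45669291 0.70866142 1.        ]
```

View pics/v2.png

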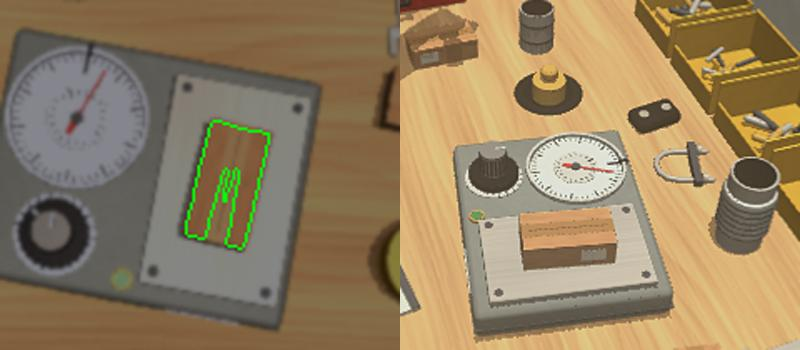

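The first carton sits square in the middle of the plate and the weight stands on the mat. Now carton A.

```bash
sed -i 's/^a=fit/u=np.zeros_like(m,np.uint8); cv2.drawContours(u,[cv2.convexHull(max(cv2.findContours(m.astype(np.uint8),0,1)[0],key=cv2.contourArea))],-1,1,-1); m=u>0\na=fit/' pl.py
sed -i 's/shot("top","c"+sys.argv\[1\])\[:,:,::-1\].copy(); shot("side","cs"+sys.argv\[1\])/cv2.imread("pics\/c%s.png"%sys.argv[1])/' pl.py; python3 pl.py 2 1; sed -i 's/cv2.imread("pics\/c%s.png"%sys.argv\[1\])/shot("top","c"+sys.argv[1])[:,:,::-1].copy(); shot("side","cs"+sys.argv[1])/' pl.py
python3 -m crank '0 0 0 0 0 .06 .085;0 0 0 0 0 .11 .085;0 0 0 0 0 .16 .085;0 0 0 0 0 .18 .085;0 0 0 0 0 .186 .085;0 0 0 0 0 .186 .085;0 0 0 0 0 .186 .045;0 0 0 0 0 .186 .045;0 0 0 0 0 .186 .045;0 0 0 0 0 .186 .045'; python3 to.py;  python3 -m crank '0 0 0 0 0 0 .045;0 0 0 0 0 0 .045;0 0 0 0 0 -.03 .045;0 0 0 0 0 -.08 .045;0 0 0 0 0 -.13 .045;0 0 0 0 0 -.18 .045;0 0 0 0 0 -.22 .045;0 0 0 0 0 -.22 .045;0 0 0 0 0 -.22 .045;0 0 0 0 0 -.22 .045'; python3 to.py .547 -.080 .2 2.978
```

```text
plate (array([ 0.54682793, -0.0798659 , -0.16299106]), np.float64(0.04295270545335872))
column (array([ 0.54885128, -0.0788666 , -0.22958543]), np.float64(0.100813035453723))
col-plate in platform axes mm 1.8 1.3, yaw -0.067
time: 28.15
tcp_pos: [0.518, 0.4467, 0.0126]
eef_rot: [-0.013, 1.0, 0.005, 0.001]
contact_force: [-0.4, -1.3, 6.4]
finger_gap: 0.662
t 28.15 tcp [0.518  0.4467 0.0126] yaw -3.1155 j6 0.588 F [-0.4 -1.3  6.4] Mz 0.01 gap 56.6
time: 29.4
tcp_pos: [0.5154, 0.4429, 0.2269]
eef_rot: [-0.013, 1.0, 0.003, -0.004]
contact_force: [-0.3, -0.0, -4.0]
finger_gap: 0.666
t 29.4 tcp [0.5154 0.4429 0.2269] yaw -3.1156 j6 0.585 F [-0.3 -0.  -4. ] Mz -0.04 gap 56.9
rz 0.190  t -0.0180 -0.5236 0.0269
```

```bash
python3 -m crank '0 0 .19 -.018 -.524 0 .045;0 0 .19 -.018 -.524 0 .045;0 0 .19 -.018 -.524 0 .045;0 0 .19 -.018 -.524 0 .045;0 0 .19 -.018 -.524 0 .045;0 0 .19 -.018 -.524 0 .045;0 0 .19 -.018 -.524 0 .045;0 0 .19 -.018 -.524 0 .045;0 0 .19 -.018 -.524 0 .045;0 0 .19 -.018 -.524 0 .045';  python3 -m crank '0 0 0 0 0 0 .045;0 0 0 0 0 0 .045;0 0 0 0 0 .05 .045;0 0 0 0 0 .09 .045;0 0 0 0 0 .1 .045;0 0 0 0 0 .105 .045;0 0 0 0 0 .105 .045;0 0 0 0 0 .105 .045;0 0 0 0 0 .105 .045;0 0 0 0 0 .105 .045'; python3 to.py .547 -.080 .112 2.978
```

```text
time: 30.65
tcp_pos: [0.5476, -0.081, 0.2237]
eef_rot: [0.084, 0.996, 0.004, -0.003]
contact_force: [0.2, 0.7, -3.7]
finger_gap: 0.666
time: 31.9
tcp_pos: [0.5486, -0.0787, 0.1212]
eef_rot: [0.082, 0.997, 0.004, -0.001]
contact_force: [0.3, -0.2, -3.8]
finger_gap: 0.663
t 31.9 tcp [ 0.5486 -0.0787  0.1212] yaw 2.9775 j6 -0.099 F [ 0.3 -0.2 -3.8] Mz -0.01 gap 56.6
rz -0.000  t 0.0014 -0.0016 0.0092
```

```bash
python3 -m crank '0 0 0 .0014 -.0014 .002 .045;0 0 0 .0014 -.0014 .004 .045;0 0 0 .0014 -.0014 .005 .045;0 0 0 .0014 -.0014 .006 .045;0 0 0 .0014 -.0014 .007 .045;0 0 0 .0014 -.0014 .007 .045;0 0 0 .0014 -.0014 .007 .045;0 0 0 .0014 -.0014 .007 .045;0 0 0 .0014 -.0014 .007 .045;0 0 0 .0014 -.0014 .007 .045'; python3 to.py .547 -.080 .112 2.978
```

```text
time: 33.15
tcp_pos: [0.5463, -0.0797, 0.1138]
eef_rot: [0.082, 0.997, 0.004, -0.002]
contact_force: [-5.2, -0.7, 5.6]
finger_gap: 0.666
t 33.15 tcp [ 0.5463 -0.0797  0.1138] yaw 2.9776 j6 -0.102 F [-5.2 -0.7  5.6] Mz 0.03 gap 56.9
rz -0.000  t -0.0007 -0.0002 0.0018
```

```bash
python3 -m crank '0 0 0 0 0 -.001 .085;0 0 0 0 0 -.001 .085;0 0 0 0 0 -.001 .085;0 0 0 0 0 -.001 .085;0 0 0 0 0 -.03 .085;0 0 0 0 0 -.07 .085;0 0 0 0 0 -.11 .085;0 0 0 0 0 -.11 .085;0 0 0 0 0 -.11 .085;0 0 0 0 0 -.11 .085'; python3 to.py .3294 .2967 .16 4.007
```

```text
time: 34.4
tcp_pos: [0.5458, -0.0802, 0.2219]
eef_rot: [0.082, 0.997, 0.004, -0.003]
contact_force: [-0.3, -0.4, -1.2]
finger_gap: 0.999
t 34.4 tcp [ 0.5458 -0.0802  0.2219] yaw 2.9775 j6 -0.103 F [-0.3 -0.4 -1.2] Mz -0.0 gap 85.3
rz -1.029  t 0.2751 0.3365 0.0619
```

```bash
python3 -m crank '0 0 -.18 .275 .336 0 .085;0 0 -.36 .275 .336 0 .085;0 0 -.54 .275 .336 0 .085;0 0 -.72 .275 .336 0 .085;0 0 -.9 .275 .336 0 .085;0 0 -1.029 .275 .336 0 .085;0 0 -1.029 .275 .336 0 .085;0 0 -1.029 .275 .336 0.04 .085;0 0 -1.029 .275 .336 .06 .085;0 0 -1.029 .275 .336 .06 .085'; python3 pl.py 3 2
python3 - <<'E'
from f import *
im=cv2.imread("pics/c3.png")
for n,(x,y),a in (("D",(432,211),1.365),("E",(488,264),1.339)):
    m=cmask(im,x,y); g=atz("top",(x,y),.038); print(n,fit("top",m,[g[0],g[1],a],.11,.058,0,.038))
E
python3 to.py .3294 .2967 .008 4.007
```

```text
time: 35.65
tcp_pos: [0.3278, 0.2951, 0.1646]
eef_rot: [-0.419, 0.908, 0.004, -0.003]
contact_force: [0.4, 0.7, 0.2]
finger_gap: 0.997
plate (array([ 0.54710785, -0.07997902, -0.15948465]), np.float64(0.0414025771331773))
column (array([ 0.54314501, -0.0780731 , -0.18668886]), np.float64(0.09551400316634917))
col-plate in platform axes mm -4.2 1.3, yaw -0.027
D (array([ 0.63751219, -0.29223509,  1.40317802]), np.float64(0.09667939635713174))
E (array([ 0.51663363, -0.42594425,  1.32605279]), np.float64(0.10757045395269671))
t 35.75 tcp [0.3302 0.2961 0.1672] yaw -2.2769 j6 -0.285 F [-0.   0.3  0.5] Mz -0.01 gap 84.9
rz -0.001  t 0.0000 0.0010 0.1592
```

View pics/v3.png

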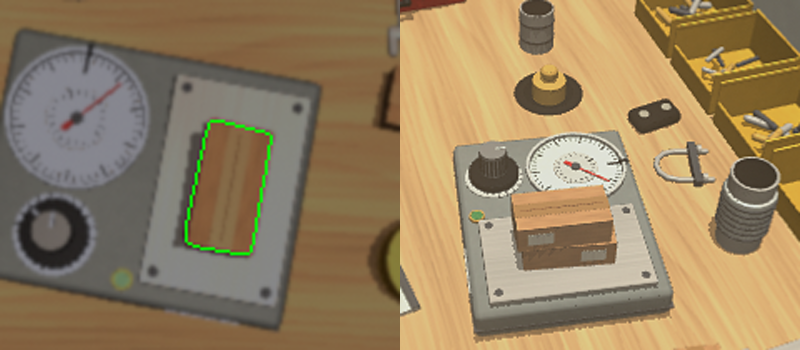

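```bash
python3 - <<'E'
from h import *
a=-.163; c,s=np.cos(a),np.sin(a)
for k in(0,1):
  for sx in(-1,1):
    for sy in(-1,1):
      x=np.array([.547,-.08])+[c*.055*sx-s*.029*sy,s*.055*sx+c*.029*sy]
      for z in (.0645+.038*k,.0645+.038*k+.038):
        u=proj("side",[*x,z]); print(k,sx,sy,round(z,3),np.round(((u[0]-230)/.6,(u[1]-130)/.6),0),end=' ')
  print()
u=proj("side",[.547+.01*c,-.08+.01*s,.1])-proj("side",[.547,-.08,.1]); print(u/.6)
E
```

```text
0 -1 -1 0.065 [126. 272.] 0 -1 -1 0.103 [126. 251.] 0 -1 1 0.065 [120. 236.] 0 -1 1 0.103 [120. 215.] 0 1 -1 0.065 [217. 262.] 0 1 -1 0.103 [220. 241.] 0 1 1 0.065 [207. 226.] 0 1 1 0.103 [209. 205.] 
1 -1 -1 0.103 [126. 251.] 1 -1 -1 0.141 [126. 229.] 1 -1 1 0.103 [120. 215.] 1 -1 1 0.141 [119. 193.] 1 1 -1 0.103 [220. 241.] 1 1 -1 0.141 [222. 219.] 1 1 1 0.103 [209. 205.] 1 1 1 0.141 [212. 183.] 
[ 8.30171288 -0.90397682]
```

```bash
python3 - <<'E'
from h import *
P=np.array([atz("top",(255+x/2.5,170+y/2.5),.1405)[:2] for x,y in((212,120),(272,132),(252,254),(187,243))]); print(P)
d=P.mean(0)-[.547,-.08]; a=-.163; print("mm along x,y",1e3*(np.cos(a)*d[0]+np.sin(a)*d[1]),1e3*(-np.sin(a)*d[0]+np.cos(a)*d[1]), np.linalg.norm(P[0]-P[3]),np.linalg.norm(P[0]-P[1]))
im=cv2.imread("pics/c3.png"); cv2.imwrite("pics/c3z.png",np.hstack([cv2.resize(im[205:285,320:376],(420,600),interpolation=2),cv2.resize(cv2.imread("pics/cs3.png")[235:295,290:358],(380,600),interpolation=2)]))
E
```

```text
[[ 0.59833614 -0.06189239]
 [ 0.58924629 -0.11446536]
 [ 0.48250304 -0.09874286]
 [ 0.49045111 -0.04253522]]
mm along x,y -6.8707609285078055 -0.5309778009270476 0.10960784176543088 0.05335299595445192
```

View pics/c3z.png

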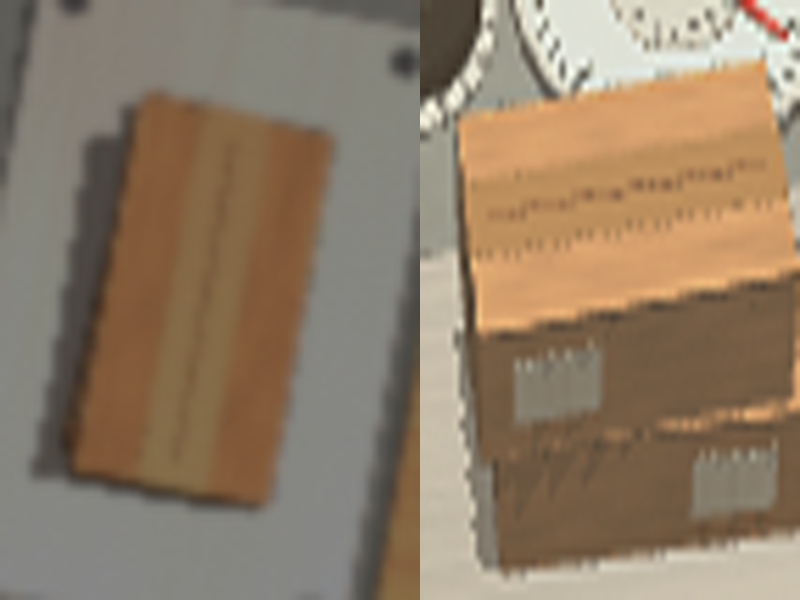

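Relative to the lower carton, the upper one sits about 5 mm toward −x, because carton A's fit was off. I'll improve the mask and test it against A, where I expect x≈0.510, before using it on the others.

```bash
cat > g3.py <<'E'
from f import *
im=cv2.imread("pics/top0.png")
def cm(im,x,y,r=32,th=.742):
    f=cv2.GaussianBlur(im,(0,0),.6).astype(float); V=f.max(2); m=((f[...,1]/V<th)&(f[...,0]/V<.6))|(V<70)
    w=np.zeros_like(m); w[y-r:y+r,x-r:x+r]=1; m=cv2.morphologyEx((m&w).astype(np.uint8),cv2.MORPH_CLOSE,np.ones((3,3)))
    m=cv2.morphologyEx(m,cv2.MORPH_OPEN,cv2.getStructuringElement(2,(11,11))); l,s=cv2.connectedComponentsWithStats(m)[1:3]; return l==1+np.argmax(s[1:,4])
for n,(x,y),p in(("A",(125,256),(.512,.4446,3.17)),("C",(184,335),(.3294,.2967,.865)),("D",(432,211),(.6376,-.2929,1.37)),("E",(488,264),(.516,-.426,1.34)),("B",(197,263),(.4975,.272,1.214))):
  for th in(.735,.745):
    m=cm(im,x,y,th=th); b=fit("top",m,p,.11,.058,0,.038); print(n,th,np.round(b[0],4),round(1-b[1],3))
    # light/dark edge version: maximise mean colour-ratio contrast across the outline
  f=cv2.GaussianBlur(im,(0,0),.8).astype(float); rat=(f[...,1]/f[...,2]*150+np.minimum(f[...,2],140)*.15).astype(np.float32)
  def cost(q):
    i=sil("top",*q,.106,.054,0,.038); o=sil("top",*q,.122,.070,0,.038); k=sil("top",*q,.114,.062,0,.038)
    return (rat*(i-0)).sum()/i.sum()-(rat*np.clip(o-k,0,1)).sum()/np.clip(o-k,0,1).sum()
  o=minimize(cost,b[0],method="Nelder-Mead",options=dict(initial_simplex=b[0]+np.array([[0,0,0],[.008,0,0],[0,.008,0],[0,0,.1]]),xatol=1e-4,fatol=1e-4)); print("   edge",np.round(o.x,4),round(o.fun,2))
E
python3 g3.py
```

```text
A 0.735 [0.5145 0.444  3.1125] 0.876
A 0.745 [0.5174 0.4454 3.1755] 0.883
   edge [0.5114 0.4434 3.1717] -14.51
C 0.735 [0.3275 0.2941 0.8834] 0.867
C 0.745 [0.3275 0.2959 0.8594] 0.878
   edge [0.3275 0.2942 0.9068] -12.92
D 0.735 [ 0.6386 -0.2914  1.419 ] 0.885
D 0.745 [ 0.6358 -0.2921  1.3509] 0.889
   edge [ 0.6379 -0.291   1.3572] -11.16
E 0.735 [ 0.5158 -0.4261  1.3446] 0.881
E 0.745 [ 0.5159 -0.4259  1.3414] 0.9
   edge [ 0.5153 -0.4245  1.2998] -14.98
B 0.735 [0.4974 0.2731 1.2253] 0.864
B 0.745 [0.4973 0.2717 1.2286] 0.885
   edge [0.4985 0.2724 1.1666] -14.39
```

```bash
python3 to.py .547 -.08 .225 2.978; python3 -m crank '0 0 0 0 0 -.058 .085;0 0 .18 .144 -.410 -.058 .085;0 0 .36 .144 -.410 -.058 .085;0 0 .54 .144 -.410 -.058 .085;0 0 .72 .144 -.410 -.058 .085;0 0 .9 .144 -.410 -.058 .085;0 0 1.028 .144 -.410 -.058 .085;0 0 1.028 .144 -.410 -.058 .085;0 0 1.028 .144 -.41 -.058 .085;0 0 1.028 .144 -.41 -.058 .085'; python3 -m crank '0 0 0 0 0 0 .085;0 0 0 0 0 0 .085;0 0 0 0 0 0 .085;0 0 0 0 0 0 .085;0 0 0 0 0 0 .085;0 0 0 0 0 0 .085;0 0 0 0 0 0 .085;0 0 0 0 0 0 .085;0 0 0 0 0 0 .085;0 0 0 0 0 0 .085';python3 to.py .547 -.08 .113 2.978
```

```text
t 35.75 tcp [0.3302 0.2961 0.1672] yaw -2.2769 j6 -0.285 F [-0.   0.3  0.5] Mz -0.01 gap 84.9
rz 1.028  t 0.1455 -0.4090 -0.0578
time: 37.0
tcp_pos: [0.5491, -0.08, 0.2222]
eef_rot: [0.082, 0.997, 0.004, -0.002]
contact_force: [-0.9, 0.2, -0.5]
finger_gap: 0.996
time: 38.25
tcp_pos: [0.5491, -0.0797, 0.2216]
eef_rot: [0.081, 0.997, 0.004, -0.002]
contact_force: [0.4, 0.1, -0.1]
finger_gap: 0.994
t 38.25 tcp [ 0.5491 -0.0797  0.2216] yaw 2.9785 j6 -0.102 F [ 0.4  0.1 -0.1] Mz -0.0 gap 84.9
rz 0.001  t 0.0020 -0.0006 0.1086
```

```bash
python3 -m crank '0 0 0 .002 -.0005 .05 .085;0 0 0 .002 -.0005 .08 .085;0 0 0 .002 -.0005 .1 .085;0 0 0 .002 -.0005 .106 .085;0 0 0 .002 -.0005 .1085 .085;0 0 0 .002 -.0005 .1085 .085;0 0 0 .002 -.0005 .1085 .085;0 0 0 .002 -.0005 .1085 .045;0 0 0 .002 -.0005 .1085 .045;0 0 0 .002 -.0005 .1085 .045'; python3 to.py
python3 -m crank '0 0 0 0 0 0 .045;0 0 0 0 0 0 .045;0 0 0 0 0 -.003 .045;0 0 0 0 0 -.006 .045;0 0 0 -.0055 0 -.006 .045;0 0 0 -.0055 0 -.006 .045;0 0 0 -.0055 0 -.004 .045;0 0 0 -.0055 0 -.001 .045;0 0 0 -.0055 0 .0005 .045;0 0 0 -.0055 0 .0005 .045'; python3 to.py
python3 -m crank '0 0 0 0 0 0 .045;0 0 0 0 0 0 .085;0 0 0 0 0 0 .085;0 0 0 0 0 0 .085;0 0 0 0 0 0 .085;0 0 0 0 0 -.03 .085;0 0 0 0 0 -.07 .085;0 0 0 0 0 -.11 .085;0 0 0 0 0 -.11 .085;0 0 0 0 0 -.11 .085'; python3 to.py .3275 .2947 .16 4.012
```

```text
time: 39.5
tcp_pos: [0.5472, -0.0793, 0.1136]
eef_rot: [0.081, 0.997, 0.004, -0.001]
contact_force: [-0.3, -0.2, 2.2]
finger_gap: 0.664
t 39.5 tcp [ 0.5472 -0.0793  0.1136] yaw 2.9785 j6 -0.101 F [-0.3 -0.2  2.2] Mz 0.04 gap 56.7
time: 40.75
tcp_pos: [0.5522, -0.0798, 0.1132]
eef_rot: [0.081, 0.997, 0.004, -0.002]
contact_force: [-2.1, 2.0, 3.8]
finger_gap: 0.66
t 40.75 tcp [ 0.5522 -0.0798  0.1132] yaw 2.9786 j6 -0.1 F [-2.1  2.   3.8] Mz -0.05 gap 56.3
time: 42.0
tcp_pos: [0.5522, -0.0807, 0.2222]
eef_rot: [0.081, 0.997, 0.004, -0.002]
contact_force: [0.1, 0.2, -0.2]
finger_gap: 0.995
t 42.0 tcp [ 0.5522 -0.0807  0.2222] yaw 2.9786 j6 -0.102 F [ 0.1  0.2 -0.2] Mz 0.03 gap 85.0
rz -1.033  t 0.2827 0.3339 0.0622
```

Carton C next.

```bash
python3 -m crank '0 0 -.18 .283 .334 0 .085;0 0 -.36 .283 .334 0 .085;0 0 -.54 .283 .334 0 .085;0 0 -.72 .283 .334 0 .085;0 0 -.9 .283 .334 0 .085;0 0 -1.033 .283 .334 0 .085;0 0 -1.033 .283 .334 0 .085;0 0 -1.033 .283 .334 0.04 .085;0 0 -1.033 .283 .334 .06 .085;0 0 -1.033 .283 .334 .06 .085'; python3 pl.py 4 2
python3 -c "
import numpy as np,cv2
im=cv2.imread('pics/c4.png'); cv2.imwrite('pics/c4z.png',np.hstack([cv2.resize(im[205:285,320:376],(420,600),interpolation=2),cv2.resize(cv2.imread('pics/cs4.png')[235:295,290:358],(380,600),interpolation=2)]))"
python3 to.py .3275 .2947 .007 4.012
```

```text
time: 43.25
tcp_pos: [0.3244, 0.2938, 0.1632]
eef_rot: [-0.422, 0.907, 0.004, -0.003]
contact_force: [-0.4, 0.8, 0.4]
finger_gap: 0.997
plate (array([ 0.54687877, -0.07990605, -0.15341967]), np.float64(0.04158837956597716))
column (array([ 0.54653311, -0.07763329, -0.19231382]), np.float64(0.10908100913545893))
col-plate in platform axes mm -0.7 2.2, yaw -0.039
t 43.35 tcp [0.3269 0.2949 0.1659] yaw -2.2718 j6 -0.289 F [-0.2  0.6  0.4] Mz -0.02 gap 84.8
rz -0.001  t -0.0003 -0.0006 0.1589
```

View pics/c4z.png

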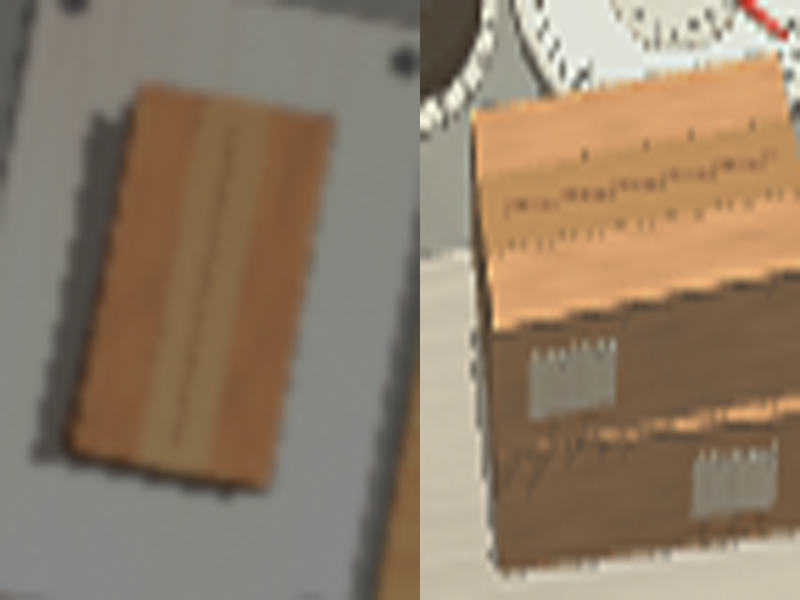

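The two cartons' left edges now coincide, with only a small step at the front. Gripping C.

```bash
python3 -m crank '0 0 0 0 0 .05 .085;0 0 0 0 0 .1 .085;0 0 0 0 0 .14 .085;0 0 0 0 0 .155 .085;0 0 0 0 0 .159 .085;0 0 0 0 0 .159 .085;0 0 0 0 0 .159 .085;0 0 0 0 0 .159 .045;0 0 0 0 0 .159 .045;0 0 0 0 0 .159 .045'; python3 to.py;  python3 -m crank '0 0 0 0 0 0 .045;0 0 0 0 0 0 .045;0 0 0 0 0 -.03 .045;0 0 0 0 0 -.08 .045;0 0 0 0 0 -.13 .045;0 0 0 0 0 -.18 .045;0 0 0 0 0 -.22 .045;0 0 0 0 0 -.22 .045;0 0 0 0 0 -.22 .045;0 0 0 0 0 -.22 .045'; python3 to.py .547 -.080 .225 2.978
```

```text
time: 44.6
tcp_pos: [0.3277, 0.2969, 0.0086]
eef_rot: [-0.422, 0.907, 0.004, 0.001]
contact_force: [-0.3, -1.1, 7.6]
finger_gap: 0.67
t 44.6 tcp [0.3277 0.2969 0.0086] yaw -2.2713 j6 -0.286 F [-0.3 -1.1  7.6] Mz 0.05 gap 57.2
time: 45.85
tcp_pos: [0.3258, 0.2937, 0.2249]
eef_rot: [-0.421, 0.907, 0.004, -0.002]
contact_force: [0.2, -0.9, -3.2]
finger_gap: 0.673
t 45.85 tcp [0.3258 0.2937 0.2249] yaw -2.2716 j6 -0.29 F [ 0.2 -0.9 -3.2] Mz -0.0 gap 57.5
rz 1.034  t 0.1430 -0.4100 -0.0001
```

```bash
python3 -m crank '0 0 .18 .143 -.410 0 .045;0 0 .36 .143 -.410 0 .045;0 0 .54 .143 -.410 0 .045;0 0 .72 .143 -.410 0 .045;0 0 .9 .143 -.410 0 .045;0 0 1.034 .143 -.410 0 .045;0 0 1.034 .143 -.410 0 .045;0 0 1.034 .143 -.41 0 .045;0 0 1.034 .143 -.41 0 .045;0 0 1.034 .143 -.41 0 .045'; python3 -m crank '0 0 0 0 0 0 .045;0 0 0 0 0 .02 .045;0 0 0 0 0 .04 .045;0 0 0 0 0 .055 .045;0 0 0 0 0 .065 .045;0 0 0 0 0 .067 .045;0 0 0 0 0 .067 .045;0 0 0 0 0 .067 .045;0 0 0 0 0 .067 .045;0 0 0 0 0 .067 .045';python3 to.py .547 -.08 .146 2.978
```

```text
time: 47.1
tcp_pos: [0.5474, -0.0777, 0.2226]
eef_rot: [0.081, 0.997, 0.004, -0.003]
contact_force: [0.1, -0.9, -3.2]
finger_gap: 0.672
time: 48.35
tcp_pos: [0.5486, -0.0785, 0.1569]
eef_rot: [0.082, 0.997, 0.004, -0.001]
contact_force: [-0.4, 0.2, -3.1]
finger_gap: 0.67
t 48.35 tcp [ 0.5486 -0.0785  0.1569] yaw 2.9776 j6 -0.099 F [-0.4  0.2 -3.1] Mz -0.04 gap 57.2
rz -0.000  t 0.0013 -0.0018 0.0109
```

```bash
python3 -m crank '0 0 0 .0013 -.0015 0 .045;0 0 0 .0013 -.0015 .003 .045;0 0 0 .0013 -.0015 .006 .045;0 0 0 .0013 -.0015 .008 .045;0 0 0 .0013 -.0015 .009 .045;0 0 0 .0013 -.0015 .0095 .045;0 0 0 .0013 -.0015 .0095 .045;0 0 0 .0013 -.0015 .0095 .045;0 0 0 .0013 -.0015 .0095 .045;0 0 0 .0013 -.0015 .0095 .045'; python3 to.py .547 -.080 .148 2.978
```

```text
time: 49.6
tcp_pos: [0.5467, -0.0796, 0.1473]
eef_rot: [0.082, 0.997, 0.004, -0.002]
contact_force: [-5.5, 1.2, 5.2]
finger_gap: 0.673
t 49.6 tcp [ 0.5467 -0.0796  0.1473] yaw 2.9776 j6 -0.101 F [-5.5  1.2  5.2] Mz 0.01 gap 57.5
rz -0.000  t -0.0003 -0.0004 -0.0007
```

```bash
python3 -m crank '0 0 0 0 0 -.001 .045;0 0 0 0 0 -.001 .085;0 0 0 0 0 -.001 .085;0 0 0 0 0 -.001 .085;0 0 0 0 0 -.001 .085;0 0 0 0 0 -.03 .085;0 0 0 0 0 -.07 .085;0 0 0 0 0 -.09 .085;0 0 0 0 0 -.09 .085;0 0 0 0 0 -.09 .085'; python3 to.py .638 -.291 .15 4.51
python3 -c "
from h import *
for p in((411,191),(425,191),(418,180),(466,200),(466,225)): print(p,atz('top',p,.005)[:2])"
```

```text
time: 50.85
tcp_pos: [0.5465, -0.0802, 0.236]
eef_rot: [0.082, 0.997, 0.004, -0.003]
contact_force: [0.6, 0.5, -0.5]
finger_gap: 0.996
t 50.85 tcp [ 0.5465 -0.0802  0.236 ] yaw 2.9776 j6 -0.103 F [ 0.6  0.5 -0.5] Mz 0.0 gap 85.1
rz -1.532  t -0.1247 -0.1931 0.0860
(411, 191) [ 0.69440401 -0.24692358]
(425, 191) [ 0.69544228 -0.28203622]
(418, 180) [ 0.72306012 -0.26445699]
(466, 200) [ 0.67554066 -0.38477054]
(466, 225) [ 0.61235846 -0.38404112]
```

```bash
python3 -m crank '0 0 -.18 -.125 -.193 0 .073;0 0 -.36 -.125 -.193 0 .073;0 0 -.54 -.125 -.193 0 .073;0 0 -.72 -.125 -.193 0 .073;0 0 -.9 -.125 -.193 0 .073;0 0 -1.08 -.125 -.193 0 .073;0 0 -1.26 -.125 -.193 0 .073;0 0 -1.44 -.125 -.193 0.03 .073;0 0 -1.532 -.125 -.193 .06 .073;0 0 -1.532 -.125 -.193 .06 .073';python3 -m crank '0 0 0 0 0 0 .073;0 0 0 0 0 0 .073;0 0 0 0 0 0 .073;0 0 0 0 0 0 .073;0 0 0 0 0 0 .073;0 0 0 0 0 0 .073;0 0 0 0 0 0 .073;0 0 0 0 0 0 .073;0 0 0 0 0 0 .073;0 0 0 0 0 0 .073';
python3 pl.py 5 3;python3 to.py .638 -.291 .007 4.51
```

```text
time: 52.1
tcp_pos: [0.6356, -0.2888, 0.1697]
eef_rot: [-0.631, 0.775, 0.009, -0.0]
contact_force: [0.3, -0.4, 0.2]
finger_gap: 0.857
time: 53.35
tcp_pos: [0.6387, -0.2906, 0.175]
eef_rot: [-0.632, 0.775, 0.004, 0.002]
contact_force: [-0.7, 0.5, 0.4]
finger_gap: 0.853
plate (array([ 0.553559  , -0.05326291, -0.21290927]), np.float64(0.3415020816399589))
column (array([ 0.54652446, -0.07917047, -0.15396973]), np.float64(0.09149885727653884))
col-plate in platform axes mm -1.4 -26.8, yaw 0.059
t 53.45 tcp [ 0.6388 -0.2906  0.1751] yaw -1.7736 j6 -1.89 F [-0.2  0.1 -0.2] Mz 0.06 gap 72.9
rz -0.000  t 0.0005 0.0007 0.1681
```

```bash
python3 -m crank '0 0 0 0 0 .05 .073;0 0 0 0 0 .1 .073;0 0 0 0 0 .14 .073;0 0 0 0 0 .16 .073;0 0 0 0 0 .168 .073;0 0 0 0 0 .168 .073;0 0 0 0 0 .168 .073;0 0 0 0 0 .168 .045;0 0 0 0 0 .168 .045;0 0 0 0 0 .168 .045'; python3 to.py;  python3 -m crank '0 0 0 0 0 0 .045;0 0 0 0 0 0 .045;0 0 0 0 0 -.03 .045;0 0 0 0 0 -.08 .045;0 0 0 0 0 -.13 .045;0 0 0 0 0 -.18 .045;0 0 0 0 0 -.23 .045;0 0 0 0 0 -.25 .045;0 0 0 0 0 -.25 .045;0 0 0 0 0 -.25 .045'; python3 to.py .547 -.080 .26 2.978
```

```text
time: 54.7
tcp_pos: [0.6397, -0.29, 0.0092]
eef_rot: [-0.632, 0.775, 0.003, 0.002]
contact_force: [-0.3, 0.9, 5.1]
finger_gap: 0.666
t 54.7 tcp [ 0.6397 -0.29    0.0092] yaw -1.7736 j6 -1.888 F [-0.3  0.9  5.1] Mz 0.0 gap 56.9
time: 55.95
tcp_pos: [0.638, -0.2907, 0.2548]
eef_rot: [-0.632, 0.775, 0.006, 0.001]
contact_force: [0.1, -0.3, -2.2]
finger_gap: 0.667
t 55.95 tcp [ 0.638  -0.2907  0.2548] yaw -1.7737 j6 -1.89 F [ 0.1 -0.3 -2.2] Mz 0.02 gap 57.0
rz 1.532  t -0.1881 0.1316 -0.0052
```

```bash
python3 -m crank '0 0 .18 -.188 .132 -.005 .045;0 0 .36 -.188 .132 -.005 .045;0 0 .54 -.188 .132 -.005 .045;0 0 .72 -.188 .132 -.005 .045;0 0 .9 -.188 .132 -.005 .045;0 0 1.08 -.188 .132 -.005 .045;0 0 1.26 -.188 .132 -.005 .045;0 0 1.44 -.188 .132 -.005 .045;0 0 1.532 -.188 .132 -.005 .045;0 0 1.532 -.188 .132 -.005 .045'; python3 -m crank '0 0 0 0 0 0 .045;0 0 0 0 0 .02 .045;0 0 0 0 0 .04 .045;0 0 0 0 0 .055 .045;0 0 0 0 0 .063 .045;0 0 0 0 0 .065 .045;0 0 0 0 0 .065 .045;0 0 0 0 0 .065 .045;0 0 0 0 0 .065 .045;0 0 0 0 0 .065 .045';python3 to.py .547 -.08 .184 2.978
```

```text
time: 57.2
tcp_pos: [0.5463, -0.0803, 0.2618]
eef_rot: [0.081, 0.997, 0.004, -0.004]
contact_force: [-0.7, -0.6, -2.1]
finger_gap: 0.669
time: 58.45
tcp_pos: [0.5476, -0.0801, 0.1994]
eef_rot: [0.082, 0.997, 0.004, -0.001]
contact_force: [0.5, 0.0, -2.2]
finger_gap: 0.668
t 58.45 tcp [ 0.5476 -0.0801  0.1994] yaw 2.9776 j6 -0.102 F [ 0.5  0.  -2.2] Mz 0.05 gap 57.1
rz -0.000  t 0.0006 0.0000 0.0154
```

```bash
python3 -m crank '0 0 0 .0006 0 .005 .045;0 0 0 .0006 0 .008 .045;0 0 0 .0006 0 .011 .045;0 0 0 .0006 0 .013 .045;0 0 0 .0006 0 .014 .045;0 0 0 .0006 0 .0145 .045;0 0 0 .0006 0 .0145 .045;0 0 0 .0006 0 .0145 .045;0 0 0 .0006 0 .0145 .045;0 0 0 .0006 0 .0145 .045'; python3 to.py .547 -.080 .184 2.978
```

```text
time: 59.7
tcp_pos: [0.5468, -0.08, 0.1853]
eef_rot: [0.082, 0.997, 0.004, -0.002]
contact_force: [-4.0, 0.9, 4.9]
finger_gap: 0.667
t 59.7 tcp [ 0.5468 -0.08    0.1853] yaw 2.9775 j6 -0.102 F [-4.   0.9  4.9] Mz -0.07 gap 57.0
rz -0.000  t -0.0002 -0.0000 0.0013
```

```bash
python3 -m crank '0 0 0 0 0 -.001 .045;0 0 0 0 0 -.001 .085;0 0 0 0 0 -.001 .085;0 0 0 0 0 -.001 .085;0 0 0 0 0 -.001 .085;0 0 0 0 0 -.03 .085;0 0 0 0 0 -.07 .085;0 0 0 0 0 -.08 .085;0 0 0 0 0 -.08 .085;0 0 0 0 0 -.08 .085'; python3 to.py .5155 -.425 .15 4.471
```

```text
time: 60.95
tcp_pos: [0.546, -0.0803, 0.2629]
eef_rot: [0.082, 0.997, 0.004, -0.003]
contact_force: [-0.9, -0.6, -0.1]
finger_gap: 0.994
t 60.95 tcp [ 0.546  -0.0803  0.2629] yaw 2.9776 j6 -0.103 F [-0.9 -0.6 -0.1] Mz -0.01 gap 84.9
rz -1.493  t -0.0262 -0.3451 0.1129
```

```bash
python3 -m crank '0 0 -.18 -.026 -.345 0 .08;0 0 -.36 -.026 -.345 0 .08;0 0 -.54 -.026 -.345 0 .08;0 0 -.72 -.026 -.345 0 .08;0 0 -.9 -.026 -.345 0 .08;0 0 -1.08 -.026 -.345 0 .08;0 0 -1.26 -.026 -.345 0 .08;0 0 -1.44 -.026 -.345 0.05 .08;0 0 -1.493 -.026 -.345 .1 .08;0 0 -1.493 -.026 -.345 .1 .08';python3 -m crank '0 0 0 0 0 0 .08;0 0 0 0 0 0 .08;0 0 0 0 0 0 .08;0 0 0 0 0 0 .08;0 0 0 0 0 0 .08;0 0 0 0 0 0 .08;0 0 0 0 0 0 .08;0 0 0 0 0 0 .08;0 0 0 0 0 0 .08;0 0 0 0 0 0 .08';
python3 pl.py 6 4;python3 to.py .5155 -.425 .007 4.471
```

```text
time: 62.2
tcp_pos: [0.5121, -0.4204, 0.1548]
eef_rot: [-0.616, 0.787, 0.011, 0.001]
contact_force: [-1.4, 0.2, 1.0]
finger_gap: 0.937
time: 63.45
tcp_pos: [0.516, -0.4243, 0.1617]
eef_rot: [-0.617, 0.787, 0.004, 0.001]
contact_force: [-0.5, -0.2, -1.2]
finger_gap: 0.934
plate (array([ 0.54754213, -0.07676738, -0.13890551]), np.float64(0.11219173374020863))
column (array([ 0.54362981, -0.07800116, -0.17932388]), np.float64(0.11305937641876396))
col-plate in platform axes mm -3.7 -1.8, yaw -0.040
t 63.55 tcp [ 0.516  -0.4243  0.1618] yaw -1.8126 j6 -2.116 F [-0.2 -0.2  0.3] Mz -0.01 gap 80.1
rz -0.000  t 0.0008 0.0003 0.1548
```

View pics/v6.png

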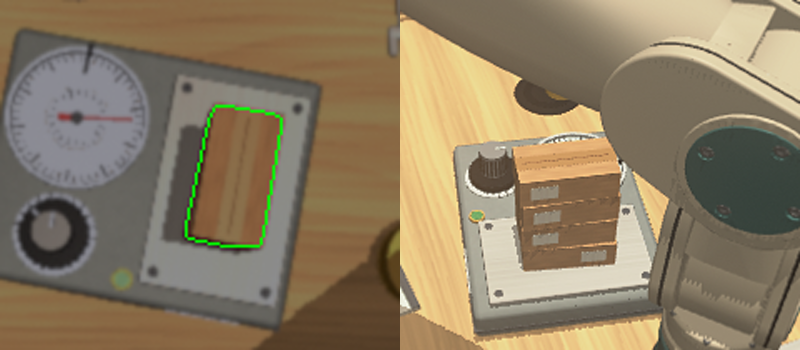

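```bash
python3 - <<'E'
from h import *
a=-.163; c,s=np.cos(a),np.sin(a)
im=cv2.resize(cv2.imread("pics/cs6.png"),None,fx=4,fy=4,interpolation=2).astype(float); rat=im[...,0]/(im[...,2]+1)
for k in range(4):
    for sx in(-1,1):
        z=.0635+.038*k+.019; p=np.array([.547,-.08])+[c*.055*sx+s*.029,s*.055*sx-c*.029]; u=proj("side",[*p,z]); g=proj("side",[p[0]+c*.01,p[1]+s*.01,z])-u
        r=[]
        for dv in(-1,0,1):
            y=int((u[1]+dv)*4+1.5); x=np.arange(int(u[0]*4)-48,int(u[0]*4)+48); v=rat[y,x]; b=v<.62
            r.append((x[np.argmax(b)] if sx<0 else x[len(b)-1-np.argmax(b[::-1])]))
        print(k,sx,"mm off along x %.1f"%(((np.median(r)-1.5)/4-u[0])/g[0]*10))
E
```

```text
0 -1 mm off along x -4.3
0 1 mm off along x -4.4
1 -1 mm off along x -6.9
1 1 mm off along x -7.3
2 -1 mm off along x -10.7
2 1 mm off along x -6.5
3 -1 mm off along x -12.0
3 1 mm off along x 20.6
```

```bash
cat > tx.py <<'E'
import sys; from h import *
# +x edge of the topmost carton (top camera): scan along its centre line, for lateral offsets
f,z=sys.argv[1],float(sys.argv[2]); im=cv2.GaussianBlur(cv2.imread(f),(0,0),.6); a=-.163; c,s=np.cos(a),np.sin(a)
im=im.astype(np.float32); rat=im[...,0]/(im[...,2]+1)
S=np.arange(.03,.085,.0005)
for l in(-.02,-.01,0,.01,.02):
    P=np.array([[.547+c*t-s*l,-.08+s*t+c*l,z] for t in S]); q=np.array([proj("top",p) for p in P],np.float32)
    v=cv2.remap(rat,q[None,:,0],q[None,:,1],cv2.INTER_LINEAR)[0]; mid=(v[:20].mean()+v[-15:].mean())/2; print("l %.2f +x edge off mm %.1f"%(l,1e3*(S[np.argmax(v>mid)]-.055)),end='; ')
S=np.arange(.01,.05,.0005)
for l in(-.03,0,.03):
    P=np.array([[.547+c*l+s*t,-.08+s*l-c*t,z] for t in S]); q=np.array([proj("top",p) for p in P],np.float32)
    v=cv2.remap(rat,q[None,:,0],q[None,:,1],cv2.INTER_LINEAR)[0]; mid=(v[:15].mean()+v[-15:].mean())/2; print("x %.2f -y edge off mm %.1f"%(l,-1e3*(S[np.argmax(v>mid)]-.029)),end='; ')
print()
E
python3 tx.py pics/c2.png .103; python3 tx.py pics/c3.png .1405; python3 tx.py pics/c4.png .1405; python3 tx.py pics/c5.png .178;python3 tx.py pics/c6.png .2155
```

```text
l -0.02 +x edge off mm 0.0; l -0.01 +x edge off mm 1.0; l 0.00 +x edge off mm 1.5; l 0.01 +x edge off mm 1.5; l 0.02 +x edge off mm 2.0; x -0.03 -y edge off mm 2.5; x 0.00 -y edge off mm 1.0; x 0.03 -y edge off mm -0.5; 
l -0.02 +x edge off mm -6.5; l -0.01 +x edge off mm -6.0; l 0.00 +x edge off mm -5.0; l 0.01 +x edge off mm -5.0; l 0.02 +x edge off mm -5.0; x -0.03 -y edge off mm 0.5; x 0.00 -y edge off mm 1.0; x 0.03 -y edge off mm 1.0; 
l -0.02 +x edge off mm -2.0; l -0.01 +x edge off mm -2.0; l 0.00 +x edge off mm -1.5; l 0.01 +x edge off mm -2.0; l 0.02 +x edge off mm -2.5; x -0.03 -y edge off mm 1.5; x 0.00 -y edge off mm 1.5; x 0.03 -y edge off mm 2.0; 
l -0.02 +x edge off mm -1.5; l -0.01 +x edge off mm -1.5; l 0.00 +x edge off mm -1.5; l 0.01 +x edge off mm -2.0; l 0.02 +x edge off mm -3.0; x -0.03 -y edge off mm -0.5; x 0.00 -y edge off mm 0.5; x 0.03 -y edge off mm 1.5; 
l -0.02 +x edge off mm -6.0; l -0.01 +x edge off mm -6.0; l 0.00 +x edge off mm -6.0; l 0.01 +x edge off mm -6.0; l 0.02 +x edge off mm -6.5; x -0.03 -y edge off mm 0.5; x 0.00 -y edge off mm 1.0; x 0.03 -y edge off mm 1.5;
```

The topmost carton measures −6 mm along x, against +1, −2 and −2 mm for the ones below. I'll go back and nudge it +4 mm before adding the last one.

```bash
python3 to.py .547 -.08 .265 2.978; python3 -m crank '0 0 0 0 0 -.05 .085;0 0 .18 0 0 -.1 .085;0 0 .36 -.342 .052 -.103 .085;0 0 .54 -.342 .052 -.103 .085;0 0 .72 -.342 .052 -.103 .085;0 0 .9 -.342 .052 -.103 .085;0 0 1.08 -.342 .052 -.103 .085;0 0 1.26 -.342 .052 -.103 .085;0 0 1.44 -.342 .052 -.103 .085;0 0 1.493 -.342 .052 -.103 .085'; python3 -m crank '0 0 0 0 0 0 .085;0 0 0 0 0 0 .085;0 0 0 0 0 0 .085;0 0 0 0 0 0 .085;0 0 0 0 0 0 .085;0 0 0 0 0 0 .085;0 0 0 0 0 0 .085;0 0 0 0 0 0 .085;0 0 0 0 0 0 .085;0 0 0 0 0 0 .085';python3 to.py .547 -.0795 .185 2.978
```

```text
t 63.55 tcp [ 0.516  -0.4243  0.1618] yaw -1.8126 j6 -2.116 F [-0.2 -0.2  0.3] Mz -0.01 gap 80.1
rz 1.493  t -0.3417 0.0524 -0.1032
time: 64.8
tcp_pos: [0.5477, -0.0797, 0.2678]
eef_rot: [0.082, 0.997, 0.004, -0.002]
contact_force: [-0.1, -0.3, -0.5]
finger_gap: 0.995
time: 66.05
tcp_pos: [0.5477, -0.0807, 0.2676]
eef_rot: [0.082, 0.997, 0.004, -0.002]
contact_force: [-0.7, 0.5, -1.0]
finger_gap: 0.994
t 66.05 tcp [ 0.5477 -0.0807  0.2676] yaw 2.9777 j6 -0.103 F [-0.7  0.5 -1. ] Mz -0.0 gap 84.9
rz -0.000  t 0.0009 0.0010 0.0826
```

```bash
python3 -m crank '0 0 0 .001 .001 .03 .085;0 0 0 .001 .001 .055 .085;0 0 0 .001 .001 .075 .085;0 0 0 .001 .001 .08 .085;0 0 0 .001 .001 .0825 .085;0 0 0 .001 .001 .0825 .085;0 0 0 .001 .001 .0825 .085;0 0 0 .001 .001 .0825 .045;0 0 0 .001 .001 .0825 .045;0 0 0 .001 .001 .0825 .045'; python3 to.py
python3 -m crank '0 0 0 0 0 0 .045;0 0 0 0 0 0 .045;0 0 0 0 0 -.003 .045;0 0 0 0 0 -.006 .045;0 0 0 -.0045 0 -.006 .045;0 0 0 -.0045 0 -.006 .045;0 0 0 -.0045 0 -.004 .045;0 0 0 -.0045 0 -.001 .045;0 0 0 -.0045 0 .0005 .045;0 0 0 -.0045 0 .0005 .045'; python3 to.py
python3 -m crank '0 0 0 0 0 0 .045;0 0 0 0 0 0 .085;0 0 0 0 0 0 .085;0 0 0 0 0 0 .085;0 0 0 0 0 0 .085;0 0 0 0 0 -.03 .085;0 0 0 0 0 -.07 .085;0 0 0 0 0 -.08 .085;0 0 0 0 0 -.08 .085;0 0 0 0 0 -.08 .085'; python3 to.py .5155 -.425 .16 4.471
```

```text
time: 67.3
tcp_pos: [0.547, -0.0792, 0.1856]
eef_rot: [0.082, 0.997, 0.004, -0.001]
contact_force: [-0.5, -1.3, 1.3]
finger_gap: 0.665
t 67.3 tcp [ 0.547  -0.0792  0.1856] yaw 2.9775 j6 -0.1 F [-0.5 -1.3  1.3] Mz 0.06 gap 56.8
time: 68.55
tcp_pos: [0.5511, -0.0795, 0.1852]
eef_rot: [0.082, 0.997, 0.004, -0.002]
contact_force: [-1.2, 0.3, 3.8]
finger_gap: 0.664
t 68.55 tcp [ 0.5511 -0.0795  0.1852] yaw 2.9776 j6 -0.099 F [-1.2  0.3  3.8] Mz 0.09 gap 56.7
time: 69.8
tcp_pos: [0.5504, -0.08, 0.2629]
eef_rot: [0.082, 0.997, 0.004, -0.003]
contact_force: [-0.4, 0.1, -0.3]
finger_gap: 0.999
t 69.8 tcp [ 0.5504 -0.08    0.2629] yaw 2.9776 j6 -0.1 F [-0.4  0.1 -0.3] Mz 0.0 gap 85.3
rz -1.493  t -0.0219 -0.3461 0.1029
```

```bash
python3 -m crank '0 0 -.18 -.022 -.346 0 .08;0 0 -.36 -.022 -.346 0 .08;0 0 -.54 -.022 -.346 0 .08;0 0 -.72 -.022 -.346 0 .08;0 0 -.9 -.022 -.346 0 .08;0 0 -1.08 -.022 -.346 0 .08;0 0 -1.26 -.022 -.346 0 .08;0 0 -1.44 -.022 -.346 0.05 .08;0 0 -1.493 -.022 -.346 .1 .08;0 0 -1.493 -.022 -.346 .1 .08'
python3 -c "
from h import *
shot('top','c7')"; python3 tx.py pics/c7.png .2155
python3 - <<'E'
from h import *
for nm,f,(x0,y0,a),ref in(("E","c3",(.5155,-.425,4.471),0),("E","top0",(.5155,-.425,4.471),0),("D","top0",(.638,-.291,4.51),0)):
    im=cv2.GaussianBlur(cv2.imread(f"pics/{f}.png"),(0,0),.6).astype(np.float32); rat=im[...,1]/(im[...,2]+1); c,s=np.cos(a),np.sin(a); S=np.arange(.03,.085,.0005)
    V=[]
    for sg in(1,-1):
      e=[]
      for l in np.linspace(-.022,.022,9):
        q=np.array([proj("top",[x0+c*t*sg-s*l,y0+s*t*sg+c*l,.038]) for t in S],np.float32); e.append(cv2.remap(rat,q[None,:,0],q[None,:,1],1)[0])
      v=np.median(e,0); V.append(v); k=np.gradient(cv2.GaussianBlur(v[None],(0,0),3)[0]); print(nm,f,"end",sg,"max gradient at off mm %.1f"%(1e3*(S[np.argmax(k)]-.055)),np.round(v[::10],3))
E
python3 to.py .5155 -.425 .007 4.471
```

```text
time: 71.05
tcp_pos: [0.5123, -0.4205, 0.1548]
eef_rot: [-0.616, 0.787, 0.011, 0.001]
contact_force: [0.2, 1.1, 0.4]
finger_gap: 0.936
l -0.02 +x edge off mm -1.5; l -0.01 +x edge off mm -1.5; l 0.00 +x edge off mm -1.5; l 0.01 +x edge off mm -1.5; l 0.02 +x edge off mm -2.0; x -0.03 -y edge off mm 1.5; x 0.00 -y edge off mm 1.5; x 0.03 -y edge off mm 2.0; 
E c3 end 1 max gradient at off mm 2.0 [0.697 0.69  0.689 0.691 0.697 0.715 0.758 0.764 0.767 0.765 0.761 0.758]
E c3 end -1 max gradient at off mm 9.0 [0.697 0.694 0.695 0.695 0.695 0.665 0.66  0.727 0.788 0.791 0.784 0.786]
E top0 end 1 max gradient at off mm 1.5 [0.697 0.696 0.692 0.695 0.7   0.715 0.759 0.765 0.765 0.765 0.762 0.758]
E top0 end -1 max gradient at off mm 7.5 [0.691 0.695 0.696 0.696 0.696 0.666 0.655 0.726 0.792 0.794 0.787 0.784]
D top0 end 1 max gradient at off mm 2.0 [0.692 0.693 0.69  0.694 0.694 0.726 0.781 0.799 0.806 0.808 0.804 0.817]
D top0 end -1 max gradient at off mm 5.0 [0.702 0.706 0.7   0.698 0.696 0.677 0.719 0.763 0.763 0.765 0.759 0.761]
t 71.1 tcp [ 0.5143 -0.4224  0.1586] yaw -1.8137 j6 -2.114 F [ 0.8 -0.2  0.7] Mz -0.0 gap 80.4
rz -0.001  t 0.0022 -0.0018 0.1516
```

```bash
python3 -m crank '0 0 0 0 0 0 .08;0 0 0 0 0 0.05 .08;0 0 0 0 0 .1 .08;0 0 0 0 0 .14 .08;0 0 0 0 0 .156 .08;0 0 0 0 0 .156 .08;0 0 0 0 0 .156 .08;0 0 0 0 0 .156 .045;0 0 0 0 0 .156 .045;0 0 0 0 0 .156 .045'; python3 to.py;  python3 -m crank '0 0 0 0 0 0 .045;0 0 0 0 0 0 .045;0 0 0 0 0 -.03 .045;0 0 0 0 0 -.08 .045;0 0 0 0 0 -.13 .045;0 0 0 0 0 -.18 .045;0 0 0 0 0 -.23 .045;0 0 0 0 0 -.28 .045;0 0 0 0 0 -.29 .045;0 0 0 0 0 -.29 .045'; python3 -m crank '0 0 0 0 0 0 .045;0 0 0 0 0 0 .045;0 0 0 0 0 0 .045;0 0 0 0 0 0 .045;0 0 0 0 0 0 .045;0 0 0 0 0 0 .045;0 0 0 0 0 0 .045;0 0 0 0 0 0 .045;0 0 0 0 0 0 .045;0 0 0 0 0 0 .045'; python3 to.py .547 -.080 .295 2.978
```

```text
time: 72.35
tcp_pos: [0.517, -0.4244, 0.0083]
eef_rot: [-0.617, 0.787, 0.002, 0.002]
contact_force: [-0.5, 0.3, 6.9]
finger_gap: 0.669
t 72.35 tcp [ 0.517  -0.4244  0.0083] yaw -1.8128 j6 -2.114 F [-0.5  0.3  6.9] Mz -0.06 gap 57.1
time: 73.6
tcp_pos: [0.5165, -0.4253, 0.2954]
eef_rot: [-0.617, 0.787, 0.004, 0.002]
contact_force: [-0.4, 0.3, -3.4]
finger_gap: 0.668
time: 74.85
tcp_pos: [0.5166, -0.4255, 0.2958]
eef_rot: [-0.617, 0.787, 0.004, 0.001]
contact_force: [-0.3, -0.0, -3.1]
finger_gap: 0.667
t 74.85 tcp [ 0.5166 -0.4255  0.2958] yaw -1.8126 j6 -2.116 F [-0.3 -0.  -3.1] Mz 0.0 gap 57.0
rz 1.493  t -0.3427 0.0532 0.0008
```

```bash
python3 -m crank '0 0 .18 -.343 .053 0 .045;0 0 .36 -.343 .053 0 .045;0 0 .54 -.343 .053 0 .045;0 0 .72 -.343 .053 0 .045;0 0 .9 -.343 .053 0 .045;0 0 1.08 -.343 .053 0 .045;0 0 1.26 -.343 .053 0 .045;0 0 1.44 -.343 .053 0 .045;0 0 1.493 -.343 .053 0 .045;0 0 1.493 -.343 .053 0 .045'; python3 -m crank '0 0 0 0 0 0 .045;0 0 0 0 0 0 .045;0 0 0 0 0 .02 .045;0 0 0 0 0 .04 .045;0 0 0 0 0 .055 .045;0 0 0 0 0 .062 .045;0 0 0 0 0 .062 .045;0 0 0 0 0 .062 .045;0 0 0 0 0 .062 .045;0 0 0 0 0 .062 .045';python3 to.py .547 -.08 .222 2.978
```

```text
time: 76.1
tcp_pos: [0.5473, -0.0797, 0.2988]
eef_rot: [0.082, 0.997, 0.004, -0.002]
contact_force: [0.0, -0.7, -3.1]
finger_gap: 0.666
time: 77.35
tcp_pos: [0.5475, -0.0793, 0.2372]
eef_rot: [0.082, 0.997, 0.004, -0.001]
contact_force: [-0.2, -0.2, -3.4]
finger_gap: 0.664
t 77.35 tcp [ 0.5475 -0.0793  0.2372] yaw 2.9776 j6 -0.101 F [-0.2 -0.2 -3.4] Mz 0.07 gap 56.7
rz -0.000  t 0.0003 -0.0007 0.0152
```

```bash
python3 -m crank '0 0 0 0 0 .005 .045;0 0 0 0 0 .009 .045;0 0 0 0 0 .011 .045;0 0 0 0 0 .013 .045;0 0 0 0 0 .014 .045;0 0 0 0 0 .0145 .045;0 0 0 0 0 .0145 .045;0 0 0 0 0 .0145 .045;0 0 0 0 0 .0145 .045;0 0 0 0 0 .0145 .045'; python3 to.py .547 -.080 .222 2.978
```

```text
time: 78.6
tcp_pos: [0.5472, -0.0792, 0.2223]
eef_rot: [0.082, 0.997, 0.004, -0.002]
contact_force: [-3.5, -0.0, 2.0]
finger_gap: 0.669
t 78.6 tcp [ 0.5472 -0.0792  0.2223] yaw 2.9776 j6 -0.1 F [-3.5 -0.   2. ] Mz -0.07 gap 57.1
rz -0.000  t 0.0000 -0.0009 0.0003
```

Contact. I'll release, retreat to the −y side and check.

```bash
python3 -m crank '0 0 0 0 0 0 .045;0 0 0 0 0 0 .085;0 0 0 0 0 0 .085;0 0 0 0 0 0 .085;0 0 0 0 0 0 .085;0 0 0 0 0 -.03 .085;0 0 0 0 0 -.06 .085;0 0 0 0 0 -.075 .085;0 0 0 0 0 -.075 .085;0 0 0 0 0 -.075 .085'; python3 to.py .25 .45 .30 2.978
```

```text
time: 79.85
tcp_pos: [0.5466, -0.0796, 0.2958]
eef_rot: [0.082, 0.997, 0.004, -0.003]
contact_force: [0.1, 0.4, -0.0]
finger_gap: 0.995
t 79.85 tcp [ 0.5466 -0.0796  0.2958] yaw 2.9776 j6 -0.102 F [ 0.1  0.4 -0. ] Mz -0.02 gap 85.0
rz -0.000  t 0.3791 0.4740 -0.0042
```

```bash
python3 -m crank '0 0 0 .379 .474 0 .085;0 0 0 .379 .474 0 .085;0 0 0 .379 .474 0 .085;0 0 0 .379 .474 0 .085;0 0 0 .379 .474 0 .085;0 0 0 .379 .474 0 .085;0 0 0 .379 .474 0 .085;0 0 0 .379 .474 0 .085;0 0 0 .379 .474 0 .085;0 0 0 .379 .474 0 .085'; python3 pl.py 8 5; python3 tx.py pics/c8.png .2525
python3 - <<'E'
import cv2,numpy as np
t=cv2.imread('pics/c8.png');s=cv2.imread('pics/cs8.png')
a=cv2.resize(t[170:310,235:395],(400,350),interpolation=2)
b=cv2.resize(s[120:340,230:430],(400,440),interpolation=2); c=cv2.resize(t[120:390,90:520],(400,250),interpolation=3)
cv2.imwrite('pics/fin.png',np.hstack([np.vstack([a,c])[:600],np.vstack([b,cv2.resize(s[140:480,180:560],(400,160))])]))
from h import *
s0={n:[(c,d["xy"]) for c in("top","side") for d in env.mark_of(c,n)[:1]] for n in("weight_mid","tin","spanner","clamp_a","flex_pipe","hanger","coupler","zero_mark")}; print(s0)
E
```

```text
time: 81.1
tcp_pos: [0.2486, 0.4511, 0.3008]
eef_rot: [0.081, 0.997, 0.003, -0.002]
contact_force: [0.6, 0.0, 0.2]
finger_gap: 0.997
plate (array([ 0.54752113, -0.08009284, -0.16010044]), np.float64(0.046800162359626696))
column (array([ 0.5443101 , -0.07705273, -0.2106282 ]), np.float64(0.10683131301687998))
col-plate in platform axes mm -3.7 2.5, yaw -0.051
l -0.02 +x edge off mm -8.0; l -0.01 +x edge off mm -7.5; l 0.00 +x edge off mm -25.0; l 0.01 +x edge off mm -25.0; l 0.02 +x edge off mm -6.5; x -0.03 -y edge off mm 3.0; x 0.00 -y edge off mm 2.5; x 0.03 -y edge off mm 1.5; 
{'weight_mid': [('top', [285.4, 151.3]), ('side', [328.3, 173.0])], 'tin': [('top', [422.5, 273.1]), ('side', [330.0, 390.8])], 'spanner': [('top', [416.3, 157.9]), ('side', [464.3, 337.7])], 'clamp_a': [('top', [287.2, 149.8]), ('side', [451.6, 430.0])], 'flex_pipe': [('top', [345.4, 154.0]), ('side', [433.2, 274.9])], 'hanger': [('top', [243.7, 153.2]), ('side', [380.2, 199.7])], 'coupler': [('top', [142.6, 194.8]), ('side', [311.7, 154.9])], 'zero_mark': [('top', [289.6, 195.5]), ('side', [328.0, 258.8])]}
```

View pics/fin.png

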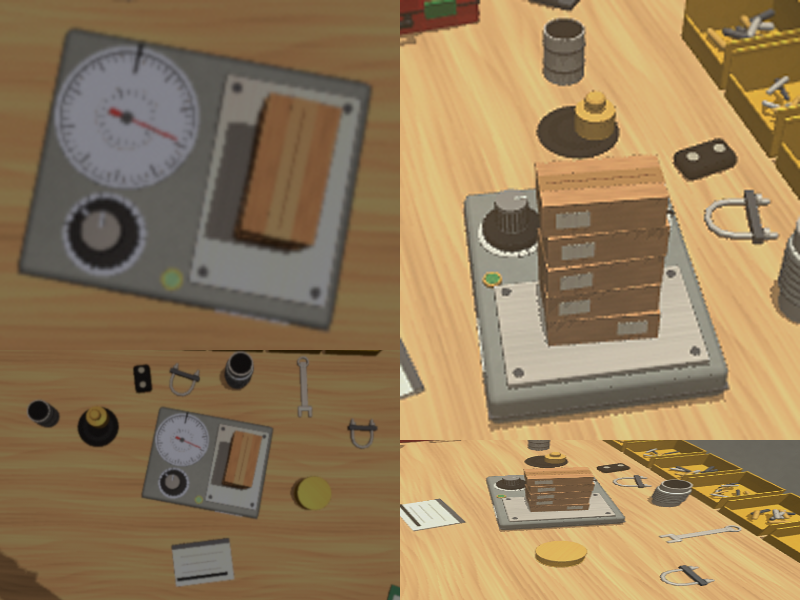

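The last picture shows the weight knocked off centre on its mat, in the side panel at (597,115) against the mat centre at (578,130). The top carton is also about 5 mm off. I'll locate the weight by colour and calibrate against the picture taken just after I released it.

```bash
cat > wt.py <<'E'
import sys; from h import *
def yel(f,box,c):
    im=cv2.imread(f"pics/{f}.png"); h=cv2.cvtColor(im,cv2.COLOR_BGR2HSV); x0,y0,x1,y1=box
    m=np.zeros(h.shape[:2],np.uint8); b=h[y0:y1,x0:x1]; m[y0:y1,x0:x1]=(b[...,0]>=18)&(b[...,0]<=32)&(b[...,1]>(150 if c=="top" else 125))
    l,s,ce=cv2.connectedComponentsWithStats(m)[1:]; k=1+np.argmax(s[1:,4]); return ce[k],s[k]
for f,c,b in(("w3","top",(165,170,230,235)),("e1","side",(285,150,350,205)),*[(p,"top",(165,170,230,235)) for p in sys.argv[1:2]],*[(p,"side",(285,150,350,205)) for p in sys.argv[2:3]]):
    ce,s=yel(f,b,c); print(f,np.round(ce,1),s,"z.03:",np.round(atz(c,ce,.03)[:2],4),"mat px",np.round(proj(c,[.646,.285,.003]),1))
E
python3 wt.py c8 cs8; python3 wt.py c4 cs4|tail -2;python3 wt.py c5 cs5|tail -2; python3 to.py .646 .26 .2 2.4
```

```text
w3 [195.9 201.4] [184 190  25  24 403] z.03: [0.6474 0.2809] mat px [196.8 204.1]
e1 [318.7 181. ] [309 169  21  24 379] z.03: [0.6394 0.2733] mat px [319.5 186. ]
c8 [193.8 191.6] [182 181  26  23 422] z.03: [0.6714 0.2873] mat px [196.8 204.1]
cs8 [327. 178.] [317 165  21  25 399] z.03: [0.6643 0.2787] mat px [319.5 186. ]
c4 [193.7 191.6] [182 181  25  24 421] z.03: [0.6713 0.2874] mat px [196.8 204.1]
cs4 [327.  177.9] [317 165  21  25 389] z.03: [0.6644 0.2791] mat px [319.5 186. ]
c5 [193.7 191.5] [182 181  25  23 404] z.03: [0.6716 0.2874] mat px [196.8 204.1]
cs5 [327.  177.9] [317 165  21  25 386] z.03: [0.6643 0.2792] mat px [319.5 186. ]
t 82.0 tcp [0.2509 0.4497 0.3025] yaw 2.9774 j6 1.096 F [ 0.2 -0.   0.3] Mz -0.05 gap 84.9
rz 0.577  t -0.4208 -0.1226 0.1025
```

```bash
python3 to.py .670 .287 .15; python3 -m crank '0 0 0 -.44 -.092 0 .085;0 0 0 -.44 -.092 0 .085;0 0 0 -.44 -.092 0 .085;0 0 0 -.44 -.092 0 .085;0 0 0 -.44 -.092 0 .085;0 0 0 -.44 -.092 0 .085;0 0 0 -.44 -.092 0.05 .085;0 0 0 -.44 -.092 0.1 .085;0 0 0 -.44 -.092 0.15 .085;0 0 0 -.44 -.092 0.15 .085'; python3 -m crank '0 0 0 0 0 0 .085;0 0 0 0 0 0 .085;0 0 0 0 0 0 .085;0 0 0 0 0 0 .085;0 0 0 0 0 0 .085;0 0 0 0 0 0 .085;0 0 0 0 0 0 .085;0 0 0 0 0 0 .085;0 0 0 0 0 0 .085;0 0 0 0 0 0 .085'; python3 to.py .670 .287 .012
```

```text
t 82.0 tcp [0.2509 0.4497 0.3025] yaw 2.9774 j6 1.096 F [ 0.2 -0.   0.3] Mz -0.05 gap 84.9
rz 0.000  t -0.4401 -0.0920 0.1525
time: 83.25
tcp_pos: [0.665, 0.2866, 0.1429]
eef_rot: [0.082, 0.997, 0.001, -0.008]
contact_force: [0.0, -1.2, -0.4]
finger_gap: 0.999
time: 84.5
tcp_pos: [0.6694, 0.2884, 0.1498]
eef_rot: [0.082, 0.997, 0.004, -0.002]
contact_force: [-0.9, -0.2, -0.3]
finger_gap: 0.991
t 84.5 tcp [0.6694 0.2884 0.1498] yaw 2.9776 j6 0.479 F [-0.9 -0.2 -0.3] Mz -0.05 gap 84.7
rz 0.000  t -0.0008 -0.0013 0.1378
```

```bash
python3 -m crank '0 0 0 -.001 -.001 .05 .085;0 0 0 -.001 -.001 .1 .085;0 0 0 -.001 -.001 .125 .085;0 0 0 -.001 -.001 .135 .085;0 0 0 -.001 -.001 .137 .085;0 0 0 -.001 -.001 .137 .085;0 0 0 -.001 -.001 .137 .085;0 0 0 -.001 -.001 .137 .045;0 0 0 -.001 -.001 .137 .045;0 0 0 -.001 -.001 .137 .045'; python3 to.py; python3 -m crank '0 0 0 0 0 0 .045;0 0 0 0 0 0 .045;0 0 0 0 0 -.005 .045;0 0 0 0 0 -.01 .045;0 0 0 .012 -.0035 -.01 .045;0 0 0 .023 -.007 -.01 .045;0 0 0 .023 -.007 -.01 .045;0 0 0 .023 -.007 -.005 .045;0 0 0 .023 -.007 -.001 .045;0 0 0 .023 -.007 -.0 .045'; python3 to.py;  python3 -m crank '0 0 0 0 0 0.0005 .045;0 0 0 0 0 0.0005 .045;0 0 0 0 0 0.0005 .085;0 0 0 0 0 0.0005 .085;0 0 0 0 0 0.0005 .085;0 0 0 0 0 0 .085;0 0 0 0 0 -.05 .085;0 0 0 0 0 -.1 .085;0 0 0 0 0 -.16 .085;0 0 0 0 0 -.2 .085'; python3 to.py .547 -.08 .30 2.978
```

```text
time: 85.75
tcp_pos: [0.6706, 0.2884, 0.014]
eef_rot: [0.082, 0.997, 0.004, -0.001]
contact_force: [-0.8, -0.9, 4.9]
finger_gap: 0.605
t 85.75 tcp [0.6706 0.2884 0.014 ] yaw 2.9775 j6 0.478 F [-0.8 -0.9  4.9] Mz 0.03 gap 51.7
time: 87.0
tcp_pos: [0.6465, 0.2853, 0.014]
eef_rot: [0.082, 0.997, 0.004, -0.002]
contact_force: [-4.0, -1.2, 6.5]
finger_gap: 0.61
t 87.0 tcp [0.6465 0.2853 0.014 ] yaw 2.9775 j6 0.485 F [-4.  -1.2  6.5] Mz 0.02 gap 52.1
time: 88.25
tcp_pos: [0.6477, 0.284, 0.2166]
eef_rot: [0.082, 0.997, 0.005, 0.0]
contact_force: [0.9, 0.7, 0.0]
finger_gap: 0.99
t 88.25 tcp [0.6477 0.284  0.2166] yaw 2.9776 j6 0.482 F [0.9 0.7 0. ] Mz 0.04 gap 84.5
rz -0.000  t 0.0400 -0.3755 -0.0834
```

```bash
python3 -m crank '0 0 0 0 0 -.06 .085;0 0 0 0 0 -.085 .085;0 0 0 .04 -.3755 -.085 .085;0 0 0 .04 -.3755 -.085 .085;0 0 0 .04 -.3755 -.085 .085;0 0 0 .04 -.3755 -.085 .085;0 0 0 .04 -.3755 -.085 .085;0 0 0 .04 -.3755 -.085 .085;0 0 0 .04 -.3755 -.085 .085;0 0 0 .04 -.3755 -.085 .085'; python3 -c "
from h import *
shot('top','w9')"; python3 wt.py w9|tail -1; python3 -m crank '0 0 0 0 0 0 .085;0 0 0 0 0 0 .085;0 0 0 0 0 0 .085;0 0 0 0 0 0 .085;0 0 0 0 0 0 .085;0 0 0 0 0 0 .085;0 0 0 0 0 0 .085;0 0 0 0 0 0 .085;0 0 0 0 0 0 .085;0 0 0 0 0 0 .085'; python3 to.py .547 -.0795 .222 2.978
```

```text
time: 89.5
tcp_pos: [0.5461, -0.0811, 0.2952]
eef_rot: [0.082, 0.997, 0.004, -0.002]
contact_force: [-0.1, 0.3, 0.5]
finger_gap: 0.997
w9 [193.9 200.7] [182 190  26  24 411] z.03: [0.6489 0.2856] mat px [196.8 204.1]
time: 90.8
tcp_pos: [0.5461, -0.0811, 0.2951]
eef_rot: [0.082, 0.997, 0.004, -0.002]
contact_force: [0.2, -0.8, 0.4]
finger_gap: 0.995
t 90.8 tcp [ 0.5461 -0.0811  0.2951] yaw 2.9775 j6 -0.104 F [ 0.2 -0.8  0.4] Mz -0.02 gap 85.0
rz -0.000  t -0.0007 0.0017 0.0731
```

The weight is back near the mat's centre. Now trimming the top carton.

```bash
python3 -m crank '0 0 0 -.0007 .0017 .03 .085;0 0 0 -.0007 .0017 .055 .085;0 0 0 -.0007 .0017 .067 .085;0 0 0 -.0007 .0017 .071 .085;0 0 0 -.0007 .0017 .073 .085;0 0 0 -.0007 .0017 .073 .085;0 0 0 -.0007 .0017 .073 .085;0 0 0 -.0007 .0017 .073 .045;0 0 0 -.0007 .0017 .073 .045;0 0 0 -.0007 .0017 .073 .045'; python3 to.py
python3 -m crank '0 0 0 0 0 0 .045;0 0 0 0 0 0 .045;0 0 0 0 0 -.003 .045;0 0 0 0 0 -.006 .045;0 0 0 -.005 0 -.006 .045;0 0 0 -.005 0 -.006 .045;0 0 0 -.005 0 -.004 .045;0 0 0 -.005 0 -.001 .045;0 0 0 -.005 0 .0005 .045;0 0 0 -.005 0 .0005 .045'; python3 to.py
python3 -m crank '0 0 0 0 0 0 .045;0 0 0 0 0 0 .085;0 0 0 0 0 0 .085;0 0 0 0 0 0 .085;0 0 0 0 0 0 .085;0 0 0 0 0 -.03 .085;0 0 0 0 0 -.06 .085;0 0 0 0 0 -.075 .085;0 0 0 0 0 -.075 .085;0 0 0 0 0 -.075 .085'; python3 to.py .25 .45 .30
python3 -m crank '0 0 0 .379 .474 0 .085;0 0 0 .379 .474 0 .085;0 0 0 .379 .474 0 .085;0 0 0 .379 .474 0 .085;0 0 0 .379 .474 0 .085;0 0 0 .379 .474 0 .085;0 0 0 .379 .474 0 .085;0 0 0 .379 .474 0 .085;0 0 0 .379 .474 0 .085;0 0 0 .379 .474 0 .085'; python3 pl.py 9 5; python3 tx.py pics/c9.png .2525; python3 wt.py c9 cs9 | tail -2
```

```text
time: 92.05
tcp_pos: [0.5471, -0.0791, 0.2225]
eef_rot: [0.082, 0.997, 0.004, -0.001]
contact_force: [-0.2, 0.5, 1.6]
finger_gap: 0.67
t 92.05 tcp [ 0.5471 -0.0791  0.2225] yaw 2.9775 j6 -0.1 F [-0.2  0.5  1.6] Mz -0.02 gap 57.2
time: 93.3
tcp_pos: [0.5518, -0.0797, 0.2223]
eef_rot: [0.082, 0.997, 0.004, -0.001]
contact_force: [-1.6, 1.1, 2.2]
finger_gap: 0.667
t 93.3 tcp [ 0.5518 -0.0797  0.2223] yaw 2.9776 j6 -0.099 F [-1.6  1.1  2.2] Mz -0.05 gap 57.0
time: 94.55
tcp_pos: [0.5513, -0.0801, 0.2953]
eef_rot: [0.082, 0.997, 0.004, -0.003]
contact_force: [0.4, -0.2, -0.4]
finger_gap: 0.999
t 94.55 tcp [ 0.5513 -0.0801  0.2953] yaw 2.9776 j6 -0.1 F [ 0.4 -0.2 -0.4] Mz -0.03 gap 85.3
rz 0.000  t 0.3838 0.4738 -0.0047
time: 95.8
tcp_pos: [0.2533, 0.4505, 0.3002]
eef_rot: [0.081, 0.997, 0.003, -0.002]
contact_force: [1.3, 0.3, -0.8]
finger_gap: 0.994
plate (array([ 0.54696582, -0.07981545, -0.1594904 ]), np.float64(0.046800417779843895))
column (array([ 0.54787547, -0.07785909, -0.22734456]), np.float64(0.0773793845411882))
col-plate in platform axes mm 0.6 2.1, yaw -0.068
l -0.02 +x edge off mm -3.0; l -0.01 +x edge off mm -2.5; l 0.00 +x edge off mm -22.5; l 0.01 +x edge off mm -25.0; l 0.02 +x edge off mm -2.0; x -0.03 -y edge off mm 3.5; x 0.00 -y edge off mm 2.5; x 0.03 -y edge off mm 2.0; 
c9 [194.  200.8] [182 190  25  24 419] z.03: [0.6488 0.2855] mat px [196.8 204.1]
cs9 [318.8 180.1] [309 168  21  24 407] z.03: [0.6407 0.2768] mat px [319.5 186. ]
```

```bash
python3 -c "
from h import *
env.read_camera('top'); print([d for d in env.mark_of('top','zero_mark')[:1]],[d for d in env.mark_of('top','pointer_rest')[:1]]); print(env.hand_in())"
```

```text
[{'xy': [353.2, 236.3], 'p': 0.33}] [{'xy': [290.5, 195.5], 'p': 0.86}]
the job is handed in; nothing more can be done
None
```

The job is handed in at about 97 s of the 210 s allowed; no verdict was reported.

- **Check weight:** I took it off the platform and stood it on the mat. It was later knocked about 25 mm aside, so I picked it up and set it back. My last estimates put it 3 mm from the mat's centre from the top camera and about 10 mm from the side camera. Both leave it wholly on the mat.
- **Fine knob:** I turned it about −2.14 rad with the platform empty and gripped it clear of the coarse ring. Pictures from both cameras then showed the zero mark within about 1° of the pointer. In the very last check the network did not find the zero mark (a low-confidence wrong hit at p 0.33). One check earlier it had put the mark on the pointer's rest point. I did not measure the coarse ring's setting again at the end.
- **Cartons:** All five are stacked flat along the platform's long sides. I re-gripped three of them (tiers 2, 4 and 5) to correct offsets of about 5 mm along the column.
    - **Offset:** The tiers measured +1.3, −2, −2, −1.5 and −2.5 mm along the platform's x, and about 1 to 2.5 mm along y.
    - **Twist:** The lowest carton is twisted about 2.5°. The whole-column outline fit gave a −0.07 rad twist. I put that mostly down to a rough mask, because the edge scans of the upper cartons showed at most about 1.5°.
- **Setting down:** Each carton was placed with under 10 N of net push. That should have kept the platform well above its stop, though I did not read its height directly.
- **Bystanders:** None was knowingly touched, and the last pictures show them where they started.

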